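# Put away the tall slate samples

### The job

Pull the cabinet's drawer out to its stop. Draw every tall slate panel out of the stacks leaning in the rack and stand each on end in a slot of the drawer, leaving the short panels leaning in the rack without toppling any; lay the rubbing block flat in the drawer's shallow tray, then push the drawer fully shut. Don't let a panel fall over and leave the other things on the bench alone.

Things in the scene. Friction and masses are not known exactly. Their poses are not given: they have to be found in the camera images.
- rack: timber rack, base 150 x 330 mm (x -50 to 100), fixed. Origin on its underside; x to the back, y along it. Ledge 30 mm above the bench; back board 85 mm long, foot at x = 30 mm, leans back (+x) 14 degrees. Three stacks of up to three panels lean on it, at y = -100, 0, 100 mm; in each at most one is tall, at the back, middle or front. There may be gaps: panels lean 14 to 30 degrees
- tall0: slate panel, 150 tall x 80 wide x 12 mm thick, 0.3 to 0.5 kg, to be stowed; may be absent. It stands some 55 mm proud of the short panels and the back board beside it: pinch its top 50 mm across the thickness. Origin: centre of its bottom face; z up along the panel, x its thickness (at first pointing to the back board), y its width
- tall1: slate panel, 150 tall x 80 wide x 12 mm thick, 0.3 to 0.5 kg, to be stowed; may be absent. It stands some 55 mm proud of the short panels and the back board beside it: pinch its top 50 mm across the thickness. Origin: centre of its bottom face; z up along the panel, x its thickness (at first pointing to the back board), y its width
- tall2: slate panel, 150 tall x 80 wide x 12 mm thick, 0.3 to 0.5 kg, to be stowed; may be absent. It stands some 55 mm proud of the short panels and the back board beside it: pinch its top 50 mm across the thickness. Origin: centre of its bottom face; z up along the panel, x its thickness (at first pointing to the back board), y its width
- short0a: slate panel, 95 tall x 80 wide x 12 mm thick, 0.25 kg, stays in the rack. May be absent. Origin: centre of its bottom edge face; z up along the panel, x its thickness (pointing to the back board), y its width
- short0b: slate panel, 95 tall x 80 wide x 12 mm thick, 0.25 kg, stays in the rack. May be absent. Origin: centre of its bottom edge face; z up along the panel, x its thickness (pointing to the back board), y its width
- short1a: slate panel, 95 tall x 80 wide x 12 mm thick, 0.25 kg, stays in the rack. May be absent. Origin: centre of its bottom edge face; z up along the panel, x its thickness (pointing to the back board), y its width
- short1b: slate panel, 95 tall x 80 wide x 12 mm thick, 0.25 kg, stays in the rack. May be absent. Origin: centre of its bottom edge face; z up along the panel, x its thickness (pointing to the back board), y its width
- short2a: slate panel, 95 tall x 80 wide x 12 mm thick, 0.25 kg, stays in the rack. May be absent. Origin: centre of its bottom edge face; z up along the panel, x its thickness (pointing to the back board), y its width
- short2b: slate panel, 95 tall x 80 wide x 12 mm thick, 0.25 kg, stays in the rack. May be absent. Origin: centre of its bottom edge face; z up along the panel, x its thickness (pointing to the back board), y its width
- block: grey stone rubbing block, 95 (x) x 45 (y) x 45 (z) mm, 0.3 kg, lying on the bench. Origin: centre of its underside
- drawer (a joint): slide of the cabinet's drawer in m: 0 shut, 0.14 at its stop, pulled straight out along -x of the handle point; about 3 N of friction, no spring, stays where left. At the start it is within 20 mm of shut
- handle (a point): middle of the drawer's handle, a round bar 10 mm thick, 100 mm long along this point's y, 163 mm above the bench, 41 mm clear of the drawer front; point x points into the cabinet, z up. The drawer front (300 wide) reaches 142 mm above the bench, 177 mm in its middle 120 mm behind the handle; the cabinet's top is at 200 mm, its face 60 mm behind the handle when shut
- slot0 (a point): middle of the floor of one of three slots in the timber block in the drawer, 20 mm above the bench, axes as the handle's. Each takes one tall panel on end: 22 mm wide (y), 118 mm long (x), 75 mm deep; 60 mm from slot to slot. Clear of the cabinet only with the drawer out
- slot1 (a point): middle of the floor of one of three slots in the timber block in the drawer, 20 mm above the bench, axes as the handle's. Each takes one tall panel on end: 22 mm wide (y), 118 mm long (x), 75 mm deep; 60 mm from slot to slot. Clear of the cabinet only with the drawer out
- slot2 (a point): middle of the floor of one of three slots in the timber block in the drawer, 20 mm above the bench, axes as the handle's. Each takes one tall panel on end: 22 mm wide (y), 118 mm long (x), 75 mm deep; 60 mm from slot to slot. Clear of the cabinet only with the drawer out
- tray (a point): middle of the floor of the raised shallow tray beside the slots in the drawer, 80 mm above the bench, 118 mm (x) by 80 mm (y), axes as the handle's; side rims 15 to 20 mm high; the drawer front stands 62 mm above its floor
- jar: jar, 60 mm across, 90 tall; a bystander, not to be disturbed
- hammer: hammer lying on the bench; a bystander, not to be disturbed
- chisel: wood-handled chisel lying on the bench; a bystander, not to be disturbed
- tub: open white tub, 120 mm across, 120 tall; a bystander, not to be disturbed
- bottle: bottle, 66 mm across, 190 tall; a bystander, not to be disturbed
- brush: brush lying on the bench; a bystander, not to be disturbed
There are look-alikes about, which are no part of the job. What is shaped like the tall1 but green is not meant.

How it is judged:
On the way, in this order (a step that is already met when the one before it is completed fails the run):
1. the drawer is pulled out to its stop (value of joint drawer above 0.134 m), for 0.2 s.
2. with the drawer out, every tall panel stands in a slot and the rubbing block lies in the tray (value of joint drawer above 0.09 m and x of tall0 in the frame of slot1 between -0.03 and 0.03 m and y of tall0 in the frame of slot1 between -0.075 and 0.075 m and z of tall0 in the frame of slot1 between -0.01 and 0.012 m and angle between each of tall0, tall1, tall2's own z axis and vertical below 0.3 rad and x of tall1 in the frame of slot1 between -0.03 and 0.03 m and y of tall1 in the frame of slot1 between -0.075 and 0.075 m and z of tall1 in the frame of slot1 between -0.01 and 0.012 m and x of tall2 in the frame of slot1 between -0.03 and 0.03 m and y of tall2 in the frame of slot1 between -0.075 and 0.075 m and z of tall2 in the frame of slot1 between -0.01 and 0.012 m and x of block in the frame of tray between -0.04 and 0.04 m and y of block in the frame of tray between -0.035 and 0.035 m and z of block in the frame of tray between -0.008 and 0.008 m and angle between block's own z axis and vertical below 0.15 rad), for 0.2 s.
3. the drawer is pushed shut (value of joint drawer below 0.007 m), for 0.2 s.
At the end, for the whole second after the job is handed in: Drawer shut (within 7 mm); each tall panel on end on a slot floor (foot within 12 mm of it, tilt under 0.3 rad), block flat in the tray, each short panel leaning in the rack with its foot on the ledge (tilt under 0.8 rad), all at rest (value of joint drawer below 0.007 m and x of tall0 in the frame of slot1 between -0.03 and 0.03 m and y of tall0 in the frame of slot1 between -0.075 and 0.075 m and z of tall0 in the frame of slot1 between -0.01 and 0.012 m and angle between each of tall0, tall1, tall2's own z axis and vertical below 0.3 rad and x of tall1 in the frame of slot1 between -0.03 and 0.03 m and y of tall1 in the frame of slot1 between -0.075 and 0.075 m and z of tall1 in the frame of slot1 between -0.01 and 0.012 m and x of tall2 in the frame of slot1 between -0.03 and 0.03 m and y of tall2 in the frame of slot1 between -0.075 and 0.075 m and z of tall2 in the frame of slot1 between -0.01 and 0.012 m and x of short0a in the frame of rack between -0.07 and 0.05 m and y of short0a in the frame of rack between -0.165 and 0.165 m and z of short0a in the frame of rack between 0.022 and 0.045 m and angle between each of short0a, short0b, short1a, short1b, short2a, short2b's own z axis and vertical below 0.8 rad and x of short0b in the frame of rack between -0.07 and 0.05 m and y of short0b in the frame of rack between -0.165 and 0.165 m and z of short0b in the frame of rack between 0.022 and 0.045 m and x of short1a in the frame of rack between -0.07 and 0.05 m and y of short1a in the frame of rack between -0.165 and 0.165 m and z of short1a in the frame of rack between 0.022 and 0.045 m and x of short1b in the frame of rack between -0.07 and 0.05 m and y of short1b in the frame of rack between -0.165 and 0.165 m and z of short1b in the frame of rack between 0.022 and 0.045 m and x of short2a in the frame of rack between -0.07 and 0.05 m and y of short2a in the frame of rack between -0.165 and 0.165 m and z of short2a in the frame of rack between 0.022 and 0.045 m and x of short2b in the frame of rack between -0.07 and 0.05 m and y of short2b in the frame of rack between -0.165 and 0.165 m and z of short2b in the frame of rack between 0.022 and 0.045 m and x of block in the frame of tray between -0.04 and 0.04 m and y of block in the frame of tray between -0.035 and 0.035 m and z of block in the frame of tray between -0.008 and 0.008 m and angle between block's own z axis and vertical below 0.15 rad and linear speed of each of tall0, tall1, tall2, short0a, short0b, short1a, short1b, short2a, short2b, block below 0.03 m/s); the robot touches nothing.
It fails at once if a panel is toppled (more than about 57 degrees from upright) (angle between any of tall0, tall1, tall2, short0a, short0b, short1a, short1b, short2a, short2b's own z axis and vertical above 1 rad).
It fails at once if a bystander is moved more than 50 mm (distance of any of jar, hammer, chisel, tub, bottle, brush from where it was at the start of the episode above 0.05 m).
Of tall0, tall1, tall2 only 2 to 3 are there at a start; the rules pass over those that are not, and their reading is None.
Of short0a, short0b, short1a, short1b, short2a, short2b only 4 to 6 are there at a start; the rules pass over those that are not, and their reading is None.
At some moment in a run one of block may be knocked a few centimetres aside while the robot is not near it.
It also fails if it takes over 210 s, if anything falls off the work surface, if the arm or the gripper's body presses on something with over 40 N, if the wrist force passes 120 N, or if a joint passes its speed limit or range.

### The arm

A 7-joint arm with a two-finger parallel gripper is mounted at the origin on the work surface. World frame = base frame: x ahead of the robot, y to its left, z up, the work surface at z = 0. Lengths are in m, angles in rad, forces in N, time in s.
With the tool pointing down it reaches from about 0.425 to 0.925 m from the base axis. Payload 6.8 kg.
Tool frame: the origin (TCP) lies at the very end of the fingers, on their centre line; the grasp point (between the pads) lies 19 mm behind it (r.tcp_to_grasp is the distance from the TCP to the grasp point, in m); z points along the fingers, y is the line along which they close (so a half turn about z gives the same grasp; the last joint's range is limited). The gripper opens to 85 mm and grips with 20 to 120 N. Pads are 22 mm wide; open, the fingers measure 114 mm over their backs; the gripper's body (76 mm by 85 mm) begins 54 mm behind the grasp point. The pads swing forward as they close: fully open they stand 13 mm farther back than shut.
Start: joints at [1.135, 0.477, 0.022, 1.555, -0.011, 1.109, -0.083], TCP at [0.217, -0.639, 0.231] pointing down, gripper open.
Joint ranges: [-2.96, 2.96], [-0.34, 2.1], [-1.41, 1.46], [0.24, 2.44], [-1.37, 4.51], [0.17, 1.92], [-2.96, 2.96]. Speed limits (rad/s): [2.39, 2.39, 3.14, 3.14, 3.14, 3.14, 3.14].

### API

Orientations are given as a rotation vector (axis times angle).
In Python, from bench import r gives the robot as it stands.
- The arm moves only by the tool step_arm, never from a script. Its argument "moves" is a list of rows, each a list of 7 numbers: the shift along the tool's x, y, z in mm, then the turn, a rotation vector about the tool's x, y, z in rad, then the finger opening in mm, from 0 to 85.4. A call has 1 to 8 rows; each row is the pose to reach, as a shift and turn from the pose commanded when the call began, along the tool's axes at that moment; what a row does not reach only later rows make up. A row lasts 1/10 s, in which the tool goes at most 50 mm and 8.59 degrees, less where a joint would pass 70% of its speed; a pose out of reach is approached as far as the arm can. A call with a gripper value outside its range is refused whole. The fingers move at their own pace and stop on an object; "grip_force" is the grip in N (left out, the last holds). Time passes only in rows, so rows that repeat a pose let the fingers close. It gives the time, the measured TCP pose, the force, the opening and the grip force at its end, in the units of the state.
- r.get_obs(): the state, without advancing time (a new reading comes with each control period).
- r.grab_frame(name): name is "scene" or "top" or "wrist"; returns a dict with "image" (420x560x3 uint8, red, green, blue), "depth" (420x560 float32, m along the optical axis (not along the pixel's ray), 0 where there is no reading), "mtx" (3x3 intrinsics, pixels), "rvec" (rotation vector, rad) and "tvec" (3), from world to camera coordinates, as OpenCV has them. Camera axes: x right, y down, z forward; pixel columns grow to the right and rows downward; lengths in m; the calibration is good to about 2 mm. A picture is of the moment at which its call begins.
- r.hand_in(): hands the job in; it is judged then, once.
The state is a dict: "clock": time; "joints": joint angles; "qvel": joint speeds; "tau": joint torques, N m; "tcp_pos": TCP position; "orientation": TCP orientation; "contact_force": force on the tool from outside, world axes, zero at the start; "moment": the same for the moment, N m; "grip_width": finger opening in m; "gripper_force": force on a finger pad.
Only numpy, scipy, OpenCV 4.12 (cv2) and the standard library are available. Lean on these libraries where they do the work, as an engineer would, in place of code of your own. Each camera call takes 0.05 s, during which the arm holds its last target. There are 200 camera calls.

## Working session

There is one attempt and no reset: what is moved stays moved. The work goes in short steps, Python scripts to look and compute and a tool call to move; the robot and the scene stay as the last step left them, time stands still between calls to the robot, and variables do not carry over. Pictures are saved under pics/ and viewed, at most 14 in all, crops included, and the job is handed in when it is done.

Besides the shell and the picture viewer there is one more tool, called as a command line: name --pt "numbers of a row" for each row, then --argument value for the rest. step_arm: Moves the arm, as the interface text tells. Its arguments: {"type":"object","properties":{"moves":{"type":"array","items":{"type":"array","items":{"type":"number"}}},"grip_force":{"type":"number"}},"required":["moves"]}

```bash
mkdir -p pics; cat > h.py <<'E'
from bench import r
import numpy as np, cv2
from scipy.spatial.transform import Rotation as R
def grab(n,f=None,crop=None,s=1):
    g=r.grab_frame(n)
    if f:
        im=g["image"]
        if crop: u0,v0,u1,v1=crop; im=im[v0:v1,u0:u1]
        im=cv2.resize(im,None,fx=s,fy=s,interpolation=cv2.INTER_CUBIC)
        cv2.imwrite("pics/"+f,im[:,:,::-1])
    d=g["depth"]; h,w=d.shape; u,v=np.meshgrid(np.arange(w),np.arange(h))
    K=g["mtx"]; P=np.stack([(u-K[0,2])/K[0,0]*d,(v-K[1,2])/K[1,1]*d,d],-1)
    M=R.from_rotvec(np.ravel(g["rvec"])).as_matrix()
    W=(P-np.ravel(g["tvec"]))@M
    W[d==0]=np.nan
    return g,W
def pose():
    o=r.get_obs(); return np.array(o["tcp_pos"]),R.from_rotvec(o["orientation"])
def to(p,M=None):
    "mm shift & rotvec from current to target pos p, rot matrix M"
    t,Q=pose(); d=Q.inv().apply(np.array(p)-t)*1000
    w=np.zeros(3) if M is None else (Q.inv()*R.from_matrix(M)).as_rotvec()
    return np.round(d,1),np.round(w,3)
E
python3 - <<'E'
from h import *
for n in("scene","top"):
    g,W=grab(n,n+"0.png",s=1.4); np.save(n+".npy",W); print(n,g["mtx"][0,0],g["rvec"].ravel(),g["tvec"].ravel())
t,Q=pose(); print(t,Q.as_matrix().round(2))
E
```

```text
scene 423.6397707223392 [ 2.61307569  0.25813411 -0.06772111] [-0.46658724  0.01009935  1.70606099]
top 448.1516680356778 [ 2.18463833 -2.17872525  0.06819735] [0.04650692 0.48427998 1.531118  ]
[ 0.21717483 -0.63855508  0.23040049] [[ 0.95  0.32 -0.  ]
 [ 0.32 -0.95  0.  ]
 [-0.   -0.   -1.  ]]
```

View pics/scene0.png

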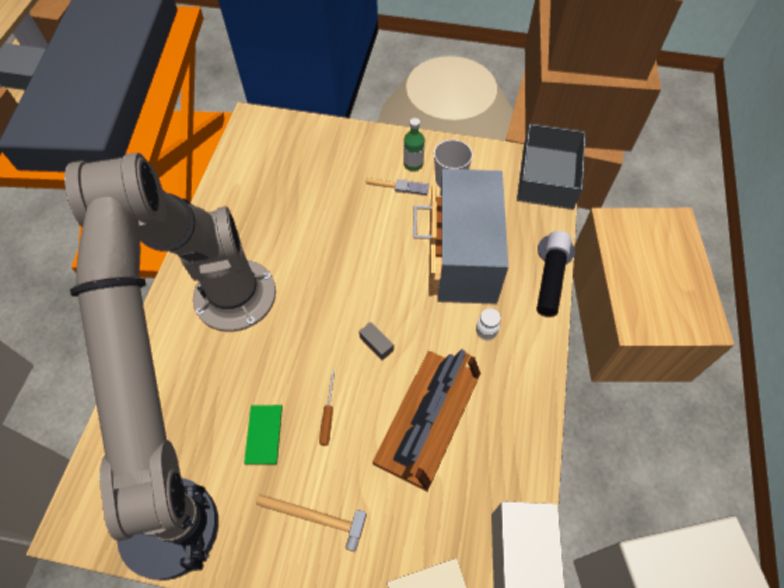

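View pics/top0.png

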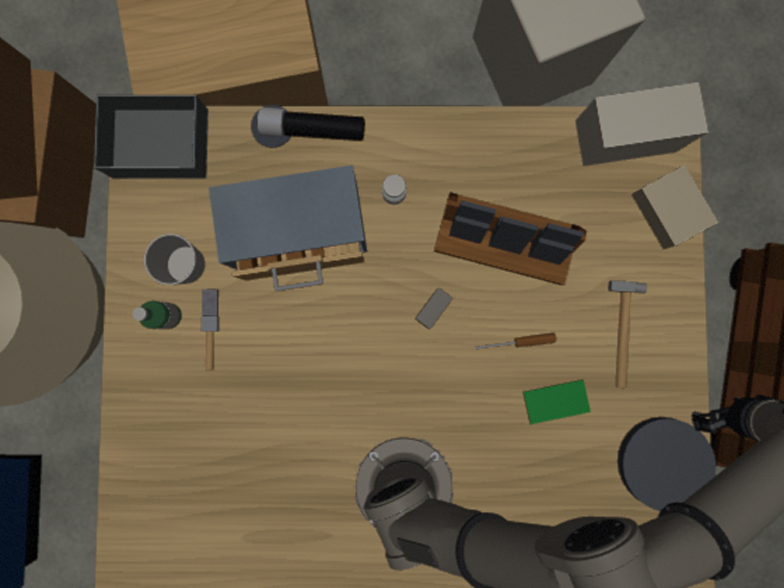

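Top view: cabinet at (288,215) with its handle at (298,280), rack at (512,238) with three stacks, block at (434,308). The green plate at (556,401) is the look-alike, so I leave it. Next I measure.

```bash
python3 - <<'E'
from h import *
W=np.load("top.npy"); S=np.load("scene.npy")
def px(W,u,v): return W[int(v/1.4),int(u/1.4)].round(3)
for n,u,v in [("cab",288,215),("bar",298,286),("barL",276,288),("barR",322,283),("block",434,308),("jar",394,188)]: print(n,px(W,u,v))
def rect(m,W=W):
    p=W[m][:,:2].astype(np.float32); return cv2.minAreaRect(p*1000)
z=W[...,2]; X=W[...,0];Y=W[...,1]
c=px(W,288,215)
m=(abs(z-.2)<.012)&(np.hypot(X-c[0],Y-c[1])<.27); print("cab",rect(m),m.sum())
b=px(W,434,308); m=(abs(z-.045)<.012)&(np.hypot(X-b[0],Y-b[1])<.07); print("block",rect(m),m.sum(), np.nanmedian(z[m]))
h=px(W,298,286); m=(abs(z-.163)<.014)&(np.hypot(X-h[0],Y-h[1])<.08)&(X<h[0]+.012); print("bar",rect(m),m.sum(),W[m].mean(0))
rk=px(W,512,238); print(rk)
m=(z>.015)&(z<.045)&(np.hypot(X-rk[0],Y-rk[1])<.2); print("rack",rect(m),m.sum())
m=(z>.11)&(np.hypot(X-rk[0],Y-rk[1])<.2)
n,l,st,ce=cv2.connectedComponentsWithStats(m.astype(np.uint8))
for i in range(1,n):
    if st[i,4]>8:
        q=W[l==i]; print(st[i], q.mean(0).round(3), q.max(0).round(3))
im=cv2.imread("pics/top0.png")[180:300,420:600]; a=cv2.resize(im,None,fx=4,fy=4,interpolation=cv2.INTER_CUBIC)
cv2.imwrite("pics/rk.png",a)
E
```

```text
cab [0.629 0.261 0.201]
bar [0.475 0.243 0.165]
barL [0.471 0.288 0.172]
barR [0.494 0.204 0.   ]
block [ 0.43  -0.072  0.045]
jar [0.715 0.027 0.087]
cab ((631.687744140625, 265.1233825683594), (173.29103088378906, 322.6133117675781), 8.886789321899414) 5762
block ((430.1490478515625, -70.84283447265625), (44.75552749633789, 94.607666015625), 53.3267707824707) 371 0.04497921247785718
bar ((475.8022766113281, 241.7074432373047), (110.8113021850586, 22.260366439819336), 89.94982147216797) 124 [0.47606344 0.24768331 0.16707095]
[ 0.592 -0.249  0.101]
rack ((552.5309448242188, -237.986083984375), (330.78314208984375, 258.3057556152344), 75.31031036376953) 2008
[ 322  143   96   38 1316] [ 0.611 -0.253  0.146] [ 0.675 -0.107  0.185]
```

View pics/rk.png

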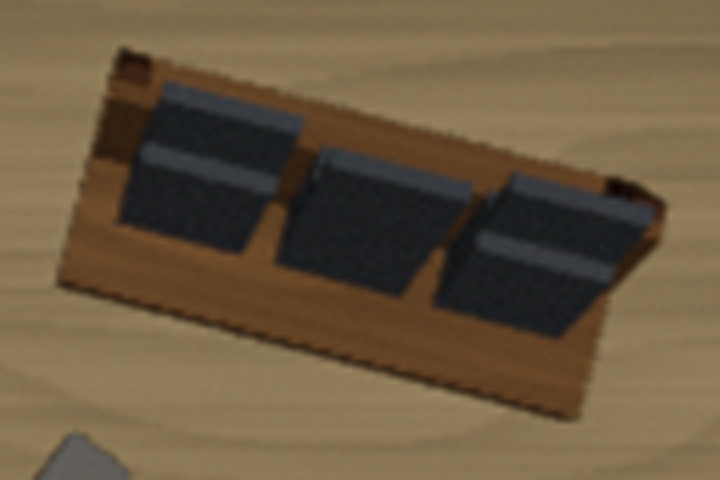

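```bash
cat >> h.py <<'E'
def down(yaw):
    c,s=np.cos(np.radians(yaw)),np.sin(np.radians(yaw)); return np.array([[c,s,0],[s,-c,0],[0,0,-1.]])
E
python3 - <<'E'
from h import *
print(to((.48,-.30,.42),down(75.3)))
E
```

```text
(array([ 357.8, -236.2, -189.2]), array([-0.002, -0.001, -0.986]))
```

step_arm --pt "20 -12 -40 0 0 -0.12 85" --pt "60 -40 -70 0 0 -0.25 85" --pt "100 -66 -95 0 0 -0.38 85" --pt "140 -92 -115 0 0 -0.5 85" --pt "180 -119 -135 0 0 -0.62 85" --pt "220 -145 -155 0 0 -0.75 85" --pt "262 -172 -172 0 0 -0.87 85" --pt "304 -200 -189 0 0 -0.98 85"

```text
clock: 0.9
tcp_pos: [0.4282, -0.3672, 0.4135]
orientation: [2.489, 1.917, -0.0]
contact_force: [2.2, -1.2, -0.4]
grip_width: 0.0847
gripper_force: 0.0
```

```bash
python3 - <<'E'
from h import *
g,W=grab("wrist","w1.png",s=1.4); np.save("w1.npy",W)
o=r.get_obs();print(o["joints"],o["tcp_pos"],o["clock"]);print((-R.from_rotvec(g["rvec"].ravel()).inv().apply(g["tvec"].ravel())).round(3))
print(to((.476,.2407,.36),down(98.9)))
E
```

```text
[ 0.83693109  0.1912979  -0.30454865  1.54446495  0.05288546  1.40967992
  0.28840356] [ 0.43539032 -0.35904132  0.41673056] 0.95
[ 0.45  -0.285  0.558]
(array([ 591.9, -104.1,   58. ]), array([ 0.007, -0.002, -0.396]))
```

View pics/w1.png

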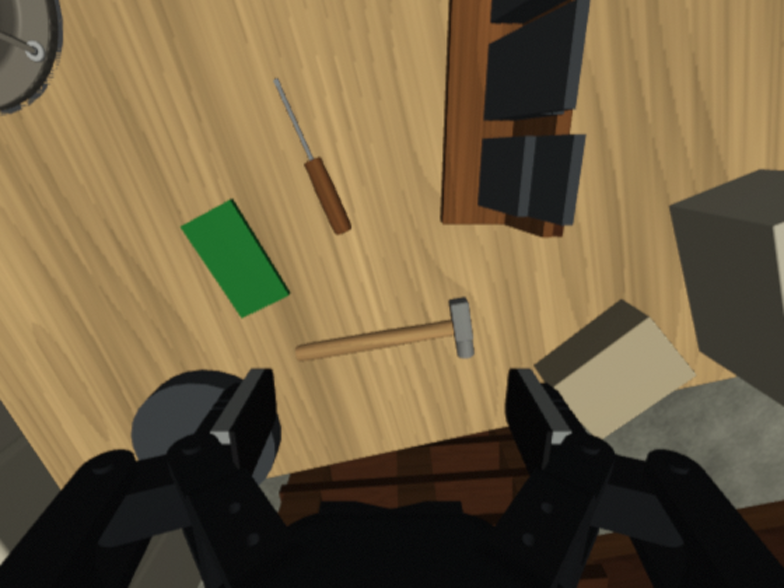

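The wrist view shows stack y=-100 at (530,180), a short in front of a tall. The middle stack at (535,65) has its tall in front. On to the handle.

step_arm --pt "45 -8 0 0 0 -0.05 60" --pt "94 -16 0 0 0 -0.1 50" --pt "143 -25 0 0 0 -0.15 40" --pt "192 -33 0 0 0 -0.2 36" --pt "241 -42 0 0 0 -0.25 36" --pt "290 -51 0 0 0 -0.3 36" --pt "338 -59 0 0 0 -0.35 36" --pt "386 -68 0 0 0 -0.4 36"

```text
clock: 1.75
tcp_pos: [0.4618, 0.0232, 0.4127]
orientation: [2.063, 2.369, -0.001]
contact_force: [0.8, -0.5, -0.5]
grip_width: 0.0359
gripper_force: 0.0
```

```bash
python3 - <<'E'
from h import *
print(to((.476,.2407,.30),down(98.9)))
E
```

```text
(array([213.5,  44. , 112.6]), array([-0.   ,  0.   , -0.017]))
```

step_arm --pt "45 15 20 0 0 0 36" --pt "90 30 40 0 0 0 36" --pt "120 44 50 0 0 -0.017 36" --pt "120 44 50 0 0 -0.017 36" --pt "120 44 50 0 0 -0.017 36"

```text
clock: 2.25
tcp_pos: [0.4891, 0.1467, 0.3621]
orientation: [-2.041, -2.386, 0.002]
contact_force: [0.4, 0.1, 0.3]
grip_width: 0.0363
gripper_force: 0.0
```

```bash
python3 - <<'E'
from h import *
g,W=grab("wrist","w2.png",s=1.4); np.save("w2.npy",W)
z=W[...,2]; c=np.array([.632,.265]); a=np.radians(8.9)
x=(W[...,0]-c[0])*np.cos(a)+(W[...,1]-c[1])*np.sin(a); y=-(W[...,0]-c[0])*np.sin(a)+(W[...,1]-c[1])*np.cos(a)
m=(abs(z-.167)<.01)&(x<-.125)&(x>-.25)&(abs(y)<.04); print("bar x' by y'",m.sum())
for lo in(-.04,-.02,0,.02):
    k=m&(y>=lo)&(y<lo+.02); print(lo,x[k].mean(),x[k].min(),x[k].max(),z[k].max())
m=(z>.12)&(abs(x+.16)<.02);print(y[m&(z>.155)].min(),y[m&(z>.155)].max())
m=(z>.19)&(z<.215)&(abs(y)<.1);print("cab face",np.nanmin(x[m]))
m=(z>.135)&(z<.15)&(abs(y)<.3)&(x>-.16)&(x<-.05);print("front",np.nanpercentile(x[m],[1,50,99]))
print(to((.476,.2407,.30),down(98.9)), r.get_obs()["joints"])
E
```

```text
bar x' by y' 733
-0.04 -0.15616028650371075 -0.1600923627082039 -0.15212083283367772 0.17103273594070936
-0.02 -0.15653828312842732 -0.16121259352382755 -0.151213281755042 0.17059928344618452
0 -0.15628117873932584 -0.1611724391774591 -0.15127806831713042 0.17155773839417227
0.02 -0.15633406992057455 -0.1611304751814079 -0.15146726854163334 0.17105900159478316
-0.10522451960200983 0.053243726242282255
cab face -0.08423790808086289
front [-0.11048704 -0.10575883 -0.07692408]
(array([96. ,  1.3, 62.5]), array([-0.001,  0.   , -0.002])) [ 0.27406828  0.17231554 -0.7728813   1.72210966  0.12468674  1.29854548
 -0.37183049]
```

View pics/w2.png

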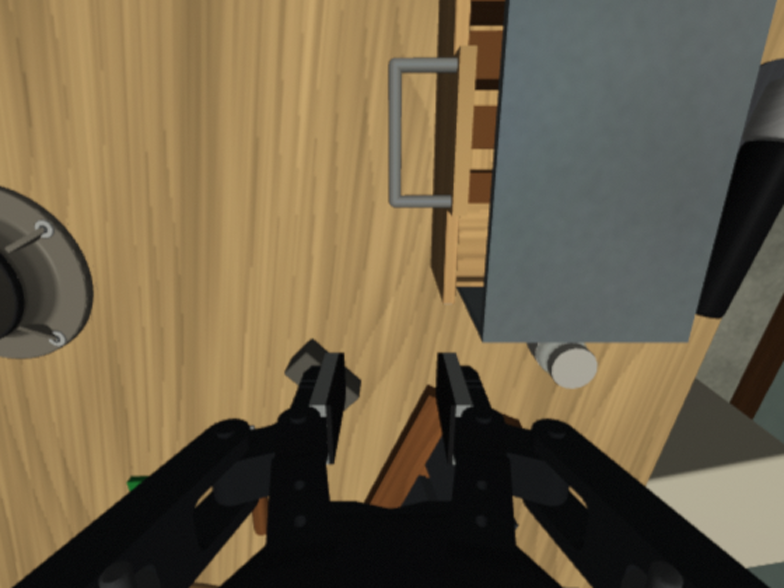

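Bar at (395,130) in the wrist view, measured at (0.478, 0.241), z 0.163. I descend onto it.

step_arm --pt "45 1 10 0 0 0 36" --pt "90 3 40 0 0 0 36" --pt "96 3 88 0 0 0 36" --pt "96 3 135 0 0 0 36" --pt "96 3 180 0 0 0 36" --pt "96 3 218 0 0 0 36" --pt "96 3 218 0 0 0 36"

```text
clock: 3.0
tcp_pos: [0.4756, 0.2377, 0.1407]
orientation: [-2.046, -2.381, 0.014]
contact_force: [0.3, -0.1, 1.3]
grip_width: 0.036
gripper_force: 0.0
```

step_arm --pt "0 0 0 0 0 0 5" --pt "0 0 0 0 0 0 5" --pt "0 0 0 0 0 0 5" --pt "0 0 0 0 0 0 5" --pt "0 0 0 0 0 0 5" --grip_force 30

```text
clock: 3.5
tcp_pos: [0.479, 0.2418, 0.1471]
orientation: [2.043, 2.383, 0.004]
contact_force: [-2.1, -3.4, 8.1]
grip_width: 0.0087
gripper_force: 30.0
```

step_arm --pt "0 -15 0 0 0 0 5" --pt "0 -30 0 0 0 0 5" --pt "0 -45 0 0 0 0 5" --pt "0 -60 0 0 0 0 5" --pt "0 -75 0 0 0 0 5" --pt "0 -90 0 0 0 0 5" --pt "0 -100 0 0 0 0 5" --pt "0 -100 0 0 0 0 5"

```text
clock: 4.3
tcp_pos: [0.3797, 0.2261, 0.1471]
orientation: [2.042, 2.383, 0.003]
contact_force: [-2.1, -5.8, 12.4]
grip_width: 0.0087
gripper_force: 31.7
```

```bash
python3 - <<'E'
from h import *
t,Q=pose();print(t,Q.as_matrix().round(3),r.get_obs()["joints"],r.get_obs()["contact_force"])
E
```

```text
[0.37970077 0.22608234 0.14707011] [[-0.153  0.988  0.004]
 [ 0.988  0.153 -0.001]
 [-0.002  0.004 -1.   ]] [ 0.03349695  0.30589122 -0.81602005  2.1332415   0.31064782  0.81741805
 -0.82069974] [-2.1014662  -5.7636267  12.39389977]
```

step_arm --pt "0 -10 0 0 0 0 5" --pt "0 -18 0 0 0 0 5" --pt "0 -26 0 0 0 0 5" --pt "0 -30 0 0 0 0 5" --pt "0 -32 0 0 0 0 5" --pt "0 -32 0 0 0 0 5" --pt "0 -32 0 0 0 0 5" --pt "0 -32 0 0 0 0 5"

```text
clock: 5.1
tcp_pos: [0.3514, 0.2217, 0.1471]
orientation: [2.043, 2.38, 0.01]
contact_force: [8.7, -4.8, 3.9]
grip_width: 0.0088
gripper_force: 30.9
```

```bash
python3 - <<'E'
from h import *
t,Q=pose();print(t,Q.as_matrix().round(3),r.get_obs()["joints"],r.get_obs()["contact_force"])
E
```

```text
[0.35138371 0.22166648 0.14714164] [[-0.152  0.988  0.008]
 [ 0.988  0.152  0.001]
 [ 0.     0.008 -1.   ]] [ 0.04044472  0.25878923 -0.84059037  2.18969376  0.27826049  0.79003651
 -0.82820704] [ 8.72850963 -4.77847595  3.90824689]
```

step_arm --pt "0 0 0 0 0 0 30" --pt "0 0 0 0 0 0 36" --pt "0 0 0 0 0 0 36" --pt "0 0 -40 0 0 0 36" --pt "0 0 -85 0 0 0 36" --pt "-20 20 -130 0 0 0 36" --pt "-40 55 -175 0 0 0 36" --pt "-40 70 -200 0 0 0 36"

```text
clock: 5.9
tcp_pos: [0.4238, 0.191, 0.3471]
orientation: [2.045, 2.382, 0.001]
contact_force: [1.0, 0.7, -1.4]
grip_width: 0.0362
gripper_force: 0.0
```

```bash
python3 - <<'E'
from h import *
r.grab_frame("wrist")
g,W=grab("wrist","w3.png",s=1.4); np.save("w3.npy",W)
z=W[...,2]; c=np.array([.632,.265]); a=np.radians(8.9)
x=(W[...,0]-c[0])*np.cos(a)+(W[...,1]-c[1])*np.sin(a); y=-(W[...,0]-c[0])*np.sin(a)+(W[...,1]-c[1])*np.cos(a)
# x profile along y' strips, y profile
for x0 in(-.2,-.17,-.14,-.11):
    k=(abs(x-x0)<.006)
    print(x0,[(int(1000*v),int(1000*np.nanmedian(z[k&(abs(y-v)<.003)]))) for v in np.arange(-.15,.15,.006) if (k&(abs(y-v)<.003)).any()])
m=(abs(z-.167)<.008)&(x<-.26)&(abs(y)<.03); print("bar",x[m].mean())
print(r.get_obs()["tcp_pos"],r.get_obs()["joints"])
E
```

```text
-0.2 [(-144, 100), (-137, 82), (-131, 81), (-125, 82), (-119, 81), (-113, 81), (-107, 81), (-101, 81), (-95, 81), (-89, 81), (-83, 81), (-77, 81), (-71, 81), (-65, 81), (-59, 96), (-53, 96), (-47, 96), (-41, 96), (-35, 96), (-29, 435), (-23, 436), (-17, 449), (-11, 96), (-5, 96), (0, 96), (6, 96), (12, 96), (18, 96), (24, 96), (30, 22), (36, 21), (42, 21), (48, 22), (54, 96), (60, 96), (66, 96), (72, 96), (78, 96), (84, 96), (90, 95), (96, 21), (102, 21), (108, 56), (114, 96), (120, 96), (126, 96), (132, 96), (138, 97), (144, 101)]
-0.17 [(-144, 101), (-137, 83), (-131, 81), (-125, 81), (-119, 81), (-113, 81), (-107, 81), (-101, 81), (-95, 81), (-89, 81), (-83, 81), (-77, 81), (-71, 81), (-65, 81), (-59, 96), (-53, 416), (-47, 418), (-41, 412), (-35, 428), (-29, 418), (-23, 407), (-17, 21), (-5, 96), (0, 96), (6, 96), (12, 96), (18, 96), (24, 96), (30, 23), (36, 21), (42, 21), (48, 22), (54, 96), (60, 96), (66, 96), (72, 96), (78, 96), (84, 96), (90, 96), (96, 21), (102, 21), (108, 54), (114, 96), (120, 96), (126, 96), (132, 96), (138, 97), (144, 101)]
-0.14 [(-144, 100), (-137, 84),
[... 486 characters left out ...]
, 96), (144, 101)]
-0.11 [(-144, 101), (-137, 86), (-131, 82), (-125, 82), (-119, 82), (-113, 82), (-107, 82), (-101, 82), (-95, 82), (-89, 82), (-83, 82), (-77, 82), (-71, 82), (-65, 82), (-59, 97), (-53, 96), (-47, 96), (-41, 96), (-35, 97), (-29, 60), (-23, 55), (-17, 72), (-11, 95), (-5, 96), (0, 96), (6, 96), (12, 96), (18, 97), (24, 96), (30, 62), (36, 55), (42, 49), (48, 58), (54, 96), (60, 96), (66, 96), (72, 96), (78, 96), (84, 96), (90, 96), (96, 69), (102, 58), (108, 61), (114, 96), (120, 96), (126, 96), (132, 96), (138, 97), (144, 101)]
bar -0.2829498036074917
[0.42690404 0.19323093 0.34937494] [ 0.24206488  0.09136504 -0.83881932  1.82921286  0.07294979  1.24349088
 -0.46679959]
```

View pics/w3.png

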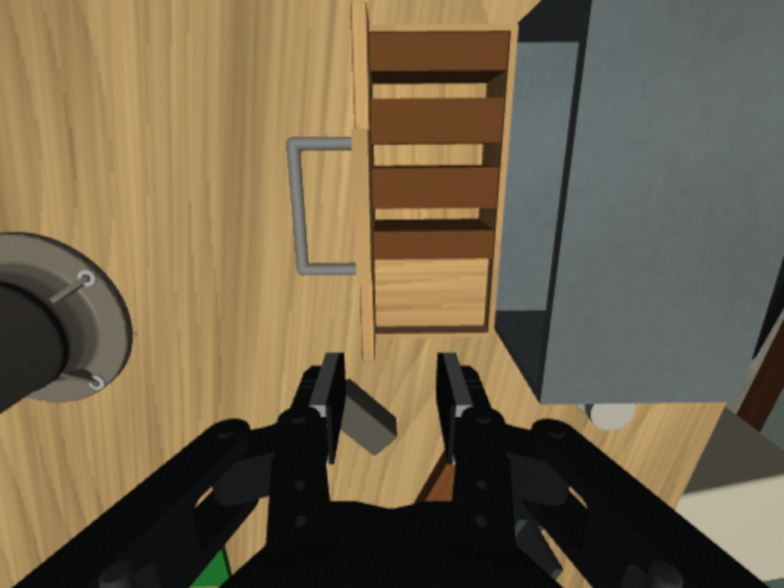

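```bash
python3 - <<'E'
from h import *
W=np.load("w3.npy");z=W[...,2]; c=np.array([.632,.265]); a=np.radians(8.9)
x=(W[...,0]-c[0])*np.cos(a)+(W[...,1]-c[1])*np.sin(a); y=-(W[...,0]-c[0])*np.sin(a)+(W[...,1]-c[1])*np.cos(a)
m=(abs(z-.096)<.006)&(abs(y-.01)<.015)&(x<-.08); print(np.percentile(x[m],[1,99]))
m=(abs(z-.096)<.004)&(x>-.16)&(x<-.13)
for lo,hi in((-.04,0),(.02,.06),(.08,.12)):
    mid=(lo+hi)/2; ys=y[m]; f=lambda s:ys[s]
    for q in range(6):
        A=ys[ys<mid].max();B=ys[ys>mid].min(); mid=(A+B)/2
    print(A,B,mid)
m=(abs(z-.081)<.004)&(x<-.08)&(y<-.05); print("tray",np.percentile(x[m],[1,99]),np.percentile(y[m],[1,99]))
print(to((.46,-.34,.38),down(75.3)))
E
```

```text
[-0.22489445 -0.10130419]
-0.03141831793261632 -0.009067812941843695 -0.020243065437230007
0.02784517693986148 0.05014992085101417 0.03899754889543783
0.08822966768550103 0.10996965895081184 0.09909966331815644
tray [-0.61796586 -0.1058165 ] [-0.18694813 -0.06583067]
(array([-532.1,  -47.1,  -32.4]), array([ 0.008, -0.004,  0.407]))
```

step_arm --pt "-45 0 -10 0 0 0.06 60" --pt "-94 -8 -20 0 0 0.12 70" --pt "-143 -14 -30 0 0 0.18 80" --pt "-192 -20 -30 0 0 0.24 85" --pt "-241 -25 -30 0 0 0.3 85" --pt "-290 -30 -30 0 0 0.36 85" --pt "-338 -36 -30 0 0 0.4 85" --pt "-386 -42 -30 0 0 0.407 85"

```text
clock: 6.8
tcp_pos: [0.4396, -0.1961, 0.3742]
orientation: [-2.483, -1.923, 0.001]
contact_force: [1.2, 1.1, -0.1]
grip_width: 0.0852
gripper_force: 0.0
```

step_arm --pt "-40 35 0 0 0 0 85" --pt "-85 58 0 0 0 0 85" --pt "-130 58 0 0 0 0 85" --pt "-150 58 0 0 0 0 85" --pt "-150 58 0 0 0 0 85"

```text
clock: 7.3
tcp_pos: [0.457, -0.3579, 0.3731]
orientation: [-2.487, -1.915, 0.002]
contact_force: [0.6, 0.7, 0.3]
grip_width: 0.085
gripper_force: 0.0
```

```bash
python3 - <<'E'
from h import *
g,W=grab("wrist","w4.png",s=1.4); np.save("w4.npy",W); np.save("w4i.npy",g["image"])
print(r.get_obs()["tcp_pos"],r.get_obs()["joints"])
z=W[...,2]; X=W[...,0];Y=W[...,1]
m=(abs(z-.03)<.008)&(X>.4)&(X<.75)&(Y<-.05)&(Y>-.45); m=cv2.morphologyEx(m.astype(np.uint8),cv2.MORPH_OPEN,np.ones((3,3)))>0
print(cv2.minAreaRect((W[m][:,:2]*1000).astype(np.float32)),m.sum())
E
```

```text
[ 0.45813565 -0.35527162  0.37354484] [ 0.81501614  0.24136711 -0.32372948  1.57765439  0.07741129  1.33755918
  0.2269682 ]
((595.4173583984375, -288.43994140625), (253.6591033935547, 149.904052734375), 75.16097259521484) 6046
```

View pics/w4.png

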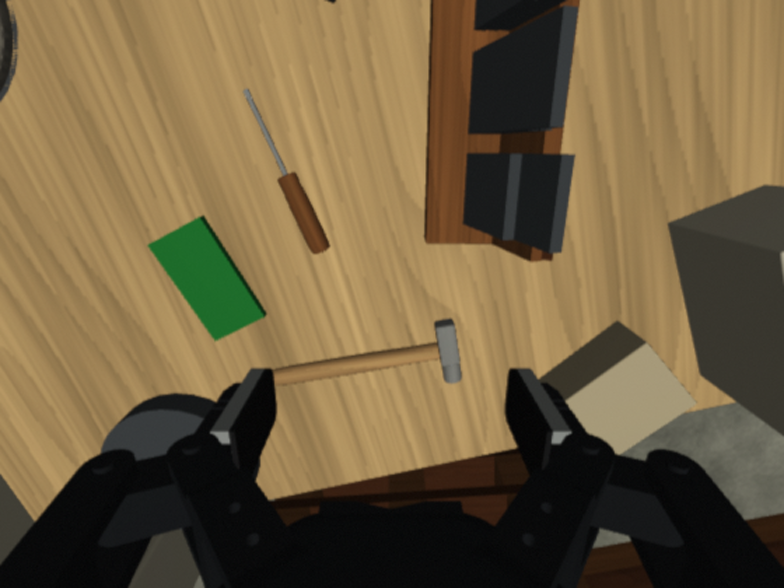

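```bash
cat >> h.py <<'E'
RK=np.array([.581,-.2453,0]); RR=R.from_euler("z",-14.84,degrees=True)
def rk(W): return (W-RK)@RR.as_matrix()
E
python3 - <<'E'
from h import *
for f in("w4","top","scene"):
    P=rk(np.load(f+".npy").reshape(-1,3)); 
    for y0 in(-.1,0,.1):
        s=P[(abs(P[:,1]-y0)<.03)&(P[:,0]>-.06)&(P[:,0]<.13)&(P[:,2]>.02)&(P[:,2]<.22)]
        print(f,y0,len(s)); out=[]
        for x0 in np.arange(-.05,.12,.006):
            q=s[abs(s[:,0]-x0)<.003][:,2]
            if len(q)>1: out.append((int(1000*x0),int(1000*q.min()),int(1000*np.median(q)),int(1000*q.max())))
        print(*out)
E
```

```text
w4 -0.1 4476
(-50, 20, 30, 33) (-44, 28, 31, 33) (-38, 29, 31, 33) (-32, 29, 31, 33) (-26, 29, 31, 34) (-20, 28, 31, 33) (-14, 29, 31, 34) (-8, 28, 32, 42) (-2, 38, 53, 67) (3, 62, 77, 89) (9, 85, 100, 113) (15, 108, 121, 127) (21, 122, 125, 128) (27, 122, 125, 135) (33, 130, 145, 162) (39, 154, 169, 181) (45, 176, 178, 181) (51, 175, 177, 179)
w4 0 5204
(-50, 20, 31, 32) (-44, 28, 31, 34) (-38, 29, 31, 33) (-32, 28, 31, 34) (-26, 29, 31, 33) (-20, 28, 31, 33) (-14, 29, 31, 33) (-8, 28, 32, 42) (-2, 38, 53, 66) (3, 62, 76, 90) (9, 85, 100, 113) (15, 109, 123, 138) (21, 131, 146, 161) (27, 155, 170, 181) (33, 176, 178, 181) (39, 174, 177, 179) (99, 29, 30, 32)
w4 0.1 637
(-50, 21, 30, 33) (-44, 29, 31, 34) (-38, 28, 31, 34) (-32, 29, 31, 33) (-26, 29, 31, 32) (-20, 29, 31, 34) (-14, 29, 31, 34) (-8, 29, 32, 43) (-2, 41, 51, 67) (3, 64, 73, 87) (93, 30, 31, 32) (99, 29, 30, 31)
top -0.1 803
(-50, 21, 28, 37) (-44, 23, 28, 39) (-38, 24, 30, 40) (-32, 23, 29, 37) (-26, 24, 29, 38) (-20, 23, 28, 35) (-14, 24, 29, 35) (-8, 20, 33, 55) (-2, 40, 57, 83) (3, 62, 80, 101) (9, 84, 103, 120) (15
[... 1770 characters left out ...]
 121, 177, 182) (39, 119, 128, 184) (45, 117, 123, 129) (51, 103, 120, 128) (57, 25, 108, 118) (63, 25, 31, 114) (69, 24, 30, 35) (75, 22, 29, 36) (81, 21, 29, 35) (87, 26, 31, 39) (93, 23, 30, 36) (99, 26, 30, 35)
scene 0.1 663
(-50, 24, 28, 34) (-44, 22, 30, 35) (-38, 25, 31, 37) (-32, 24, 30, 39) (-26, 23, 29, 35) (-20, 24, 31, 37) (-14, 26, 30, 38) (-8, 26, 32, 40) (-2, 43, 54, 61) (3, 65, 75, 89) (9, 92, 98, 111) (15, 113, 123, 128) (21, 119, 125, 129) (27, 116, 124, 131) (33, 133, 145, 157) (39, 155, 169, 183) (45, 122, 177, 182) (51, 105, 126, 181) (57, 24, 108, 117) (63, 23, 30, 114) (69, 23, 31, 35) (75, 24, 29, 36) (81, 24, 29, 35) (87, 22, 29, 35) (93, 23, 30, 39) (99, 21, 29, 34)
```

w4 shows stack y=-100 at (515,200) with a short in front of the tall, and the middle stack at (525,70) with its tall in front. The profiles agree: all lean 14°, talls are middle, front, middle, and tall tops are at z 0.18. Only the dark slate talls fit. The green plate at (205,278) lies flat on the bench and is not meant.

```bash
cat >> h.py <<'E'
def grasp_pose(top,depth=.042,up=0,lean=14):
    s,c=np.sin(np.radians(lean)),np.cos(np.radians(lean)); u=np.array([s,0,c])
    p=np.array(top)-(depth-up)*u
    M=np.array([[0,1,0],[c,0,-s],[-s,0,-c]]).T
    return RK+RR.apply(p), RR.as_matrix()@M
CC=np.array([.632,.265]); CA=np.radians(8.9)
def cab(x,y): return CC+np.array([x*np.cos(CA)-y*np.sin(CA),x*np.sin(CA)+y*np.cos(CA)])
E
python3 - <<'E'
from h import *
print(to(*grasp_pose((.0476,-.1,.179),up=.08)),grasp_pose((.0476,-.1,.179)))
W=np.load("w4.npy");P=rk(W);im=np.load("w4i.npy")
for y0 in(-.1,0):
    m=(P[...,2]>.15)&(abs(P[...,1]-y0)<.05)&(P[...,0]<.08); print(y0,P[m][:,1].min(),P[m][:,1].max())
E
```

```text
(array([ 37. , 147.9, 157.4]), array([ 0.242, -0.001,  0.004])) (array([ 0.59157842, -0.35155346,  0.13824758]), array([[ 0.25612067,  0.93793134, -0.23385255],
       [ 0.96664482, -0.24851279,  0.0619612 ],
       [ 0.        , -0.2419219 , -0.97029573]]))
-0.1 -0.14999999005325496 -0.059545377838578516
0 -0.03963715812884879 0.04069983570410606
```

step_arm --pt "8 35 30 0.06 0 0 50" --pt "16 70 65 0.12 0 0 40" --pt "24 105 100 0.18 0 0 36" --pt "34 140 135 0.242 0 0 36" --pt "37 148 157 0.242 0 0 36" --pt "37 148 157 0.242 0 0.004 36"

```text
clock: 7.95
tcp_pos: [0.6116, -0.3513, 0.212]
orientation: [-2.318, -1.798, 0.221]
contact_force: [-0.7, -0.4, -0.0]
grip_width: 0.0359
gripper_force: 0.0
```

```bash
python3 - <<'E'
from h import *
g,W=grab("wrist","w5.png",s=1.4); np.save("w5.npy",W)
P=rk(W)
m=(P[...,2]>.174)&(P[...,2]<.19)&(abs(P[...,0]-.045)<.02)
for y0 in(-.1,0,.1):
    q=P[m&(abs(P[...,1]-y0)<.045)]
    if len(q): print(y0,len(q),q.min(0).round(4),q.max(0).round(4))
print(to(*grasp_pose((.0476,-.1,.179))))
E
```

```text
-0.1 1860 [ 0.0423 -0.1395  0.1741] [ 0.0546 -0.0589  0.1815]
0 3108 [ 0.0302 -0.0392  0.175 ] [0.0424 0.0411 0.1815]
(array([-3.1, -0. , 80.3]), array([-0.001, -0.   ,  0.005]))
```

View pics/w5.png

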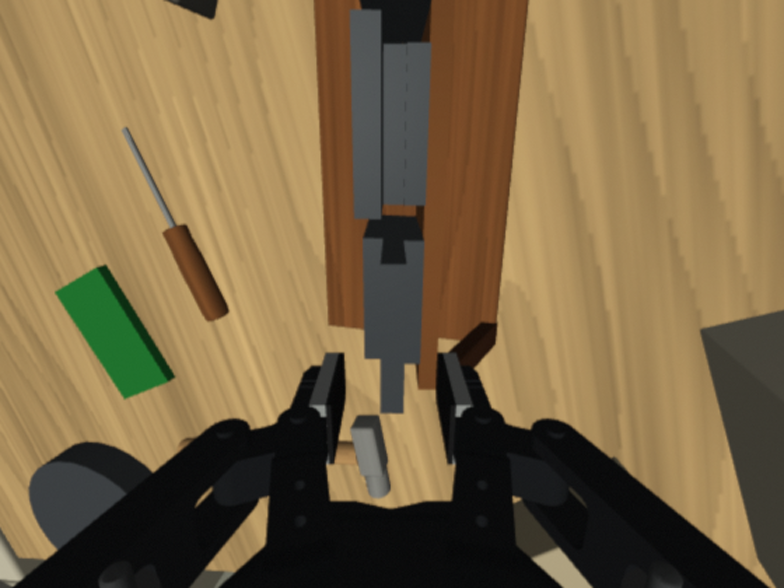

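Wrist view: the tall of stack -100 at (392,390) is centred between the fingers. The middle stack at (390,120) has two shorts behind its tall. I descend and grip.

step_arm --pt "-3 0 30 0 0 0 36" --pt "-3 1 55 0 0 0 36" --pt "-3 1 72 0 0 0 36" --pt "-3 1 80 0 0 0 36" --pt "-3 1 80 0 0 0 36"

```text
clock: 8.5
tcp_pos: [0.5923, -0.3551, 0.1422]
orientation: [-2.333, -1.797, 0.218]
contact_force: [-0.8, -0.4, 0.6]
grip_width: 0.036
gripper_force: 0.0
```

step_arm --pt "0 0 0 0 0 0 8" --pt "0 0 0 0 0 0 8" --pt "0 0 0 0 0 0 8" --pt "0 0 0 0 0 0 8" --pt "0 0 -4 0 0 0 8" --pt "0 0 -10 0 0 0 8" --grip_force 70

```text
clock: 9.1
tcp_pos: [0.5952, -0.3549, 0.1494]
orientation: [-2.329, -1.796, 0.219]
contact_force: [0.3, -0.2, -4.7]
grip_width: 0.0116
gripper_force: 68.2
```

Gripped. I draw it out along its own axis.

step_arm --pt "0 0 -12 0 0 0 8" --pt "0 0 -26 0 0 0 8" --pt "0 0 -42 0 0 0 8" --pt "0 0 -58 0 0 0 8" --pt "0 0 -76 0 0 0 8" --pt "0 0 -94 0 0 0 8" --pt "0 0 -112 0 0 0 8" --pt "0 0 -125 0 0 0 8"

```text
clock: 9.9
tcp_pos: [0.6253, -0.3627, 0.2735]
orientation: [-2.332, -1.798, 0.217]
contact_force: [0.3, -0.2, -3.9]
grip_width: 0.0116
gripper_force: 68.5
```

```bash
python3 - <<'E'
from h import *
c=cab(-.164,.099); print(c)
t,Q=pose(); print(t); print("to high mid",to((.48,-.1,.34),down(8.9)))
print(to((*c,.34),down(8.9)))
g,W=grab("top"); P=rk(W)
for y0 in(-.1,0,.1):
    q=P[(abs(P[...,1]-y0)<.03)&(abs(P[...,0])<.08)&(P[...,2]>.1)&(P[...,2]<.135)]; print(y0,len(q),q.min(0).round(3),q.max(0).round(3))
E
```

```text
[0.45465825 0.33743552]
[ 0.62530376 -0.3626947   0.27351514]
to high mid (array([ 217.1, -217.1,  -15.5]), array([-0.212,  0.139,  1.153]))
(array([ 633.8, -349. ,   16.4]), array([-0.212,  0.139,  1.153]))
-0.1 184 [ 0.015 -0.13   0.1  ] [ 0.046 -0.071  0.132]
0 122 [ 0.008 -0.03   0.101] [0.061 0.03  0.135]
0.1 159 [0.006 0.07  0.101] [0.033 0.13  0.135]
```

step_arm --pt "0 0 -30 0 0 0 8" --pt "0 0 -60 0 0 0 8" --pt "0 -10 -75 -0.08 0 0 8" --pt "0 -25 -75 -0.16 0 0 8" --pt "0 -40 -75 -0.244 0 0 8" --pt "0 -50 -75 -0.244 0 0 8" --pt "0 -50 -75 -0.244 0 0 8"

```text
clock: 10.65
tcp_pos: [0.5931, -0.355, 0.3571]
orientation: [2.488, 1.916, -0.001]
contact_force: [0.5, 0.3, -4.2]
grip_width: 0.0109
gripper_force: 70.4
```

```bash
python3 - <<'E'
from h import *
c=cab(-.164,.099)
t,Q=pose(); print(t,r.get_obs()["joints"]);print(to((*c,.34),down(8.9)))
E
```

```text
[ 0.59308668 -0.35504683  0.35711993] [ 0.67257799  0.45121129 -0.33912313  1.32710754  0.1495319   1.38681023
  0.0797356 ]
(array([ 634.2, -310.6,   15.9]), array([2.000e-03, 1.000e-03, 1.157e+00]))
```

step_arm --pt "20 -10 0 0 0 0.06 8" --pt "60 -30 0 0 0 0.14 8" --pt "105 -52 0 0 0 0.22 8" --pt "150 -74 0 0 0 0.3 8" --pt "195 -96 0 0 0 0.38 8" --pt "240 -118 0 0 0 0.46 8" --pt "280 -137 0 0 0 0.54 8" --pt "315 -154 0 0 0 0.62 8"

```text
clock: 11.45
tcp_pos: [0.5261, -0.0076, 0.3556]
orientation: [2.954, 1.068, 0.001]
contact_force: [0.0, 0.0, -4.2]
grip_width: 0.0112
gripper_force: 70.4
```

```bash
python3 - <<'E'
from h import *
c=cab(-.164,.099)
t,Q=pose(); print(t,r.get_obs()["joints"]);print(to((*c,.35),down(8.9)))
E
```

```text
[ 0.52610251 -0.00755498  0.35555556] [ 0.28011958  0.16194897 -0.43604105  1.71880508  0.07133535  1.27573745
 -1.04894032]
(array([ 165.6, -311. ,    5.5]), array([ 0.   , -0.001,  0.538]))
```

step_arm --pt "20 -35 0 0 0 0.07 8" --pt "40 -75 0 0 0 0.14 8" --pt "62 -118 0 0 0 0.21 8" --pt "85 -161 0 0 0 0.28 8" --pt "108 -204 0 0 0 0.35 8" --pt "131 -247 0 0 0 0.42 8" --pt "152 -285 0 0 0 0.48 8" --pt "166 -311 0 0 0 0.538 8"

```text
clock: 12.25
tcp_pos: [0.4533, 0.339, 0.355]
orientation: [-3.131, -0.248, 0.0]
contact_force: [-0.3, -0.3, -5.0]
grip_width: 0.011
gripper_force: 70.3
```

step_arm --pt "0 0 0 0 0 0 8" --pt "0 0 0 0 0 0 8"

```text
clock: 12.45
tcp_pos: [0.4547, 0.3355, 0.3545]
orientation: [3.13, 0.249, -0.0]
contact_force: [0.0, -1.4, -5.5]
grip_width: 0.0111
gripper_force: 70.5
```

```bash
cat > chk.py <<'E'
from h import *
import sys
y0=float(sys.argv[1]); f=sys.argv[2] if len(sys.argv)>2 else None
g,W=grab("wrist",f,s=1.4)
x=(W[...,0]-CC[0])*np.cos(CA)+(W[...,1]-CC[1])*np.sin(CA); y=-(W[...,0]-CC[0])*np.sin(CA)+(W[...,1]-CC[1])*np.cos(CA); z=W[...,2]
t,Q=pose(); print("tcp",t,Q.as_matrix().round(3).tolist())
m=(abs(x+.15)<.06)&(abs(y-y0)<.04)&(z>.12)
for a in np.arange(.12,t[2]-.02,.03):
    k=m&(abs(z-a)<.015)
    if k.sum()>5: print(round(a,3),k.sum(),"y'",np.percentile(y[k],[2,98]).round(4),"x'",np.percentile(x[k],[2,98]).round(4))
m=(abs(z-.096)<.006)&(x>-.22)&(x<-.11)
for s in(-.0205,.039,.099):
    q=y[m&(abs(y-s)<.03)]
    if len(q[q<s]) and len(q[q>s]): print("slot",s,q[q<s].max(),q[q>s].min(),len(q))
print(to((*cab(-.164,y0),.134),down(8.9)),r.get_obs()["joints"])
E
python3 chk.py .099 w6.png
```

```text
tcp [0.45529037 0.33419832 0.3545101 ] [[0.988, 0.156, 0.001], [0.156, -0.988, -0.002], [0.0, 0.002, -1.0]]
0.24 27 y' [0.093  0.1042] x' [-0.122  -0.1215]
0.27 106 y' [0.0932 0.1046] x' [-0.122  -0.1215]
0.3 156 y' [0.0931 0.1045] x' [-0.122  -0.1214]
0.33 242 y' [0.093  0.1045] x' [-0.122  -0.1213]
slot -0.0205 -0.030425761134409923 -0.009273943719802443 2200
slot 0.039 0.029402024917084844 0.05085279860741779 2138
slot 0.099 0.08841092152338687 0.11122297178532678 1827
(array([-2.000e-01, -3.700e+00,  2.205e+02]), array([ 0.002, -0.   ,  0.001])) [-0.24460635  0.25874545 -0.61222887  1.62756071  0.15477174  1.30486215
 -2.29652216]
```

View pics/w6.png

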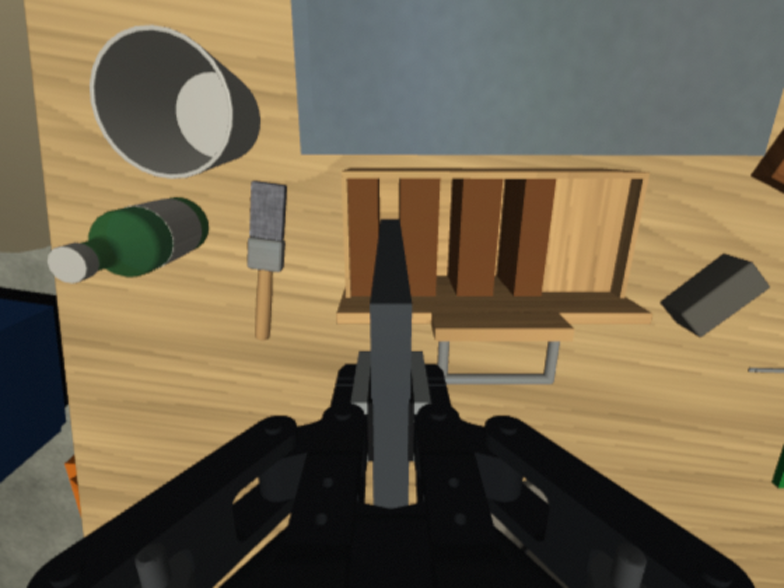

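step_arm --pt "0 -1 25 0 0 0 8" --pt "0 -1 55 0 0 0 8" --pt "0 -1 85 0 0 0 8" --pt "0 -1 110 0 0 0 8" --pt "0 -1 125 0 0 0 8" --pt "0 -1 130 0 0 0 8" --pt "0 -1 130 0 0 0 8"

```text
clock: 13.2
tcp_pos: [0.4553, 0.3347, 0.225]
orientation: [3.131, 0.243, 0.002]
contact_force: [0.1, 0.0, -4.5]
grip_width: 0.0108
gripper_force: 70.4
```

```bash
python3 chk.py .099
```

```text
tcp [0.45549908 0.33526323 0.22581707] [[0.988, 0.155, 0.003], [0.155, -0.988, -0.0], [0.003, 0.001, -1.0]]
0.12 44 y' [0.0919 0.1036] x' [-0.1213 -0.121 ]
0.15 122 y' [0.0919 0.1033] x' [-0.1214 -0.121 ]
0.18 175 y' [0.0919 0.1034] x' [-0.1215 -0.1209]
slot -0.0205 -0.030231720061775748 -0.009522639694027103 4481
slot 0.039 0.029353310174719132 0.050714323357836044 4317
slot 0.099 0.08863769612768087 0.1108425629189702 3747
(array([-0.7, -2.3, 91.8]), array([ 0.001, -0.003, -0.   ])) [-0.27150344  0.36274221 -0.59457162  1.79727305  0.23378214  1.04998879
 -2.36839905]
```

step_arm --pt "0 -2 0 0 0 0 8" --pt "0 -2 20 0 0 0 8" --pt "0 -2 40 0 0 0 8" --pt "0 -2 60 0 0 0 8" --pt "0 -2 78 0 0 0 8" --pt "0 -2 88 0 0 0 8" --pt "0 -2 92 0 0 0 8" --pt "0 -2 92 0 0 0 8"

```text
clock: 14.05
tcp_pos: [0.4558, 0.3379, 0.1348]
orientation: [3.132, 0.244, 0.007]
contact_force: [0.8, -0.9, 1.0]
grip_width: 0.0113
gripper_force: 71.2
```

step_arm --pt "0 0 3 0 0 0 8" --pt "0 0 6 0 0 0 8" --pt "0 0 6 0 0 0 8"

```text
clock: 14.35
tcp_pos: [0.4601, 0.3399, 0.1344]
orientation: [-3.129, -0.242, -0.022]
contact_force: [-0.1, -6.1, 35.5]
grip_width: 0.0111
gripper_force: 76.7
```

step_arm --pt "0 0 -5 0 0 0 8" --pt "0 0 -5 0 0 0 20" --pt "0 0 -5 0 0 0 26" --pt "0 0 -5 0 0 0 28" --pt "0 0 -25 0 0 0 28" --pt "0 0 -60 0 0 0 28" --pt "0 0 -105 0 0 0 28" --pt "0 0 -150 0 0 0 28"

```text
clock: 15.15
tcp_pos: [0.4538, 0.3369, 0.2777]
orientation: [3.13, 0.245, -0.0]
contact_force: [1.3, 0.9, 0.2]
grip_width: 0.0284
gripper_force: 0.0
```

```bash
python3 - <<'E'
from h import *
g,W=grab("wrist")
x=(W[...,0]-CC[0])*np.cos(CA)+(W[...,1]-CC[1])*np.sin(CA); y=-(W[...,0]-CC[0])*np.sin(CA)+(W[...,1]-CC[1])*np.cos(CA); z=W[...,2]
k=(z>.15)&(z<.185)&(abs(y-.1)<.03)&(x>-.21)&(x<-.1); print(k.sum(),np.percentile(z[k],[50,98]),np.percentile(y[k],[2,98]),np.percentile(x[k],[2,98]))
print(to(*grasp_pose((.0360,0,.179),up=.15)),r.get_obs()["joints"],r.get_obs()["tcp_pos"])
g,W=grab("top"); P=rk(W)
for y0 in(-.1,0,.1):
    q=P[(abs(P[...,1]-y0)<.03)&(abs(P[...,0])<.08)&(P[...,2]>.165)&(P[...,2]<.19)]; print(y0,len(q),q.mean(0).round(4) if len(q) else "")
E
```

```text
1172 [0.1714897  0.17280265] [0.09480387 0.10638516] [-0.19832907 -0.12032162]
(array([ 88.8, 622.7,   0.7]), array([ 0.219, -0.153, -1.148])) [-0.25712529  0.30856622 -0.61202301  1.72390827  0.19551852  1.15867544
 -2.3383089 ] [0.45633613 0.34003221 0.28607194]
-0.1 0 
0 104 [0.032  0.     0.1756]
0.1 104 [0.0442 0.1001 0.1752]
```

step_arm --pt "5 30 -30 0 0 -0.05 36" --pt "12 75 -60 0 0 -0.15 36" --pt "18 122 -60 0 0 -0.25 36" --pt "25 169 -60 0 0 -0.35 36" --pt "31 216 -60 0 0 -0.45 36" --pt "38 263 -60 0 0 -0.55 36" --pt "45 310 -60 0 0 -0.65 36" --pt "52 357 -60 0 0 -0.75 36"

```text
clock: 16.05
tcp_pos: [0.5611, -0.0093, 0.3368]
orientation: [2.821, 1.38, 0.001]
contact_force: [1.1, 0.2, 0.4]
grip_width: 0.0359
gripper_force: 0.0
```

```bash
python3 - <<'E'
from h import *
print(to(*grasp_pose((.0360,0,.179),up=.12)))
E
```

```text
(array([-152.7,  210.9,   82.4]), array([ 0.243, -0.049, -0.4  ]))
```

step_arm --pt "-25 35 5 0 0 -0.1 36" --pt "-52 73 15 0 0 -0.2 36" --pt "-80 111 30 0.06 -0.01 -0.3 36" --pt "-108 149 50 0.12 -0.02 -0.4 36" --pt "-135 186 70 0.18 -0.035 -0.4 36" --pt "-153 211 82 0.243 -0.049 -0.4 36" --pt "-153 211 82 0.243 -0.049 -0.4 36" --pt "-153 211 82 0.243 -0.049 -0.4 36"

```text
clock: 16.85
tcp_pos: [0.6326, -0.2583, 0.2531]
orientation: [-2.331, -1.785, 0.221]
contact_force: [0.7, 1.2, 0.0]
grip_width: 0.0358
gripper_force: 0.0
```

```bash
python3 - <<'E'
from h import *
g,W=grab("wrist","w7.png",s=1.4)
P=rk(W)
m=(P[...,2]>.174)&(P[...,2]<.19)&(abs(P[...,0]-.045)<.03)
for y0 in(0,.1):
    q=P[m&(abs(P[...,1]-y0)<.045)]
    if len(q): print(y0,len(q),q.min(0).round(4),q.max(0).round(4))
print(to(*grasp_pose((.0360,0,.179),depth=.04)))
E
```

```text
0 1375 [ 0.0301 -0.0391  0.1747] [0.0423 0.0409 0.1811]
0.1 2230 [0.0414 0.0607 0.1742] [0.0546 0.141  0.1815]
(array([ -2.3,   1.8, 117.8]), array([-0.001, -0.002, -0.003]))
```

View pics/w7.png

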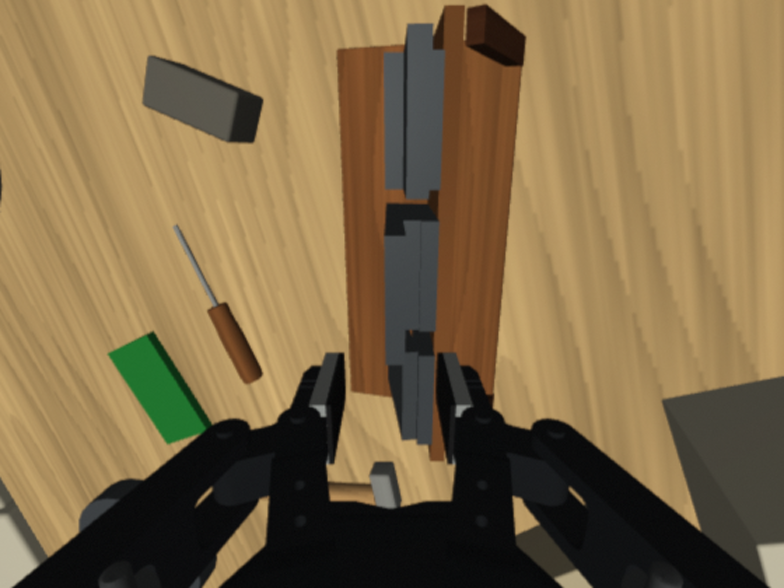

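w7: stack -100 keeps its two shorts at (412,400). The middle tall's top edge at (403,280) is between the fingers' planes. I descend and grip.

step_arm --pt "-2 2 40 0 0 0 36" --pt "-2 2 80 0 0 0 36" --pt "-2 2 105 0 0 0 36" --pt "-2 2 118 0 0 0 36" --pt "-2 2 118 0 0 0 36"

```text
clock: 17.4
tcp_pos: [0.6058, -0.2517, 0.1407]
orientation: [-2.331, -1.79, 0.22]
contact_force: [-0.0, 0.0, -0.3]
grip_width: 0.036
gripper_force: 0.0
```

step_arm --pt "0 0 0 0 0 0 8" --pt "0 0 0 0 0 0 8" --pt "0 0 0 0 0 0 8" --pt "0 0 0 0 0 0 8" --pt "0 0 -4 0 0 0 8" --pt "0 0 -14 0 0 0 8" --pt "0 0 -28 0 0 0 8" --pt "0 0 -42 0 0 0 8"

```text
clock: 18.2
tcp_pos: [0.6169, -0.256, 0.1829]
orientation: [-2.334, -1.788, 0.219]
contact_force: [0.2, 0.3, -4.0]
grip_width: 0.0114
gripper_force: 68.1
```

step_arm --pt "0 0 -14 0 0 0 8" --pt "0 0 -30 0 0 0 8" --pt "0 0 -46 0 0 0 8" --pt "0 0 -64 0 0 0 8" --pt "0 0 -82 0 0 0 8" --pt "0 0 -110 0 0 0 8" --pt "0 0 -140 0 0 0 8" --pt "0 0 -165 0 0 0 8"

```text
clock: 19.0
tcp_pos: [0.6555, -0.2661, 0.3445]
orientation: [-2.335, -1.789, 0.217]
contact_force: [0.4, 0.1, -3.4]
grip_width: 0.0111
gripper_force: 68.4
```

step_arm --pt "0 -15 0 -0.08 0 0 8" --pt "0 -30 0 -0.16 0 0 8" --pt "0 -45 0 -0.244 0 0 8" --pt "0 -50 0 -0.244 0 0 8"

```text
clock: 19.4
tcp_pos: [0.6052, -0.2527, 0.356]
orientation: [2.492, 1.91, -0.001]
contact_force: [0.3, 0.0, -4.1]
grip_width: 0.0113
gripper_force: 69.9
```

```bash
python3 - <<'E'
from h import *
print(pose()[0],to((*cab(-.164,.039),.355),down(8.9)))
E
```

```text
[ 0.60521524 -0.25272043  0.355983  ] (array([ 4.759e+02, -2.744e+02, -2.000e-01]), array([2.000e-03, 1.000e-03, 1.153e+00]))
```

step_arm --pt "20 -12 0 0 0 0.08 8" --pt "55 -32 0 0 0 0.17 8" --pt "95 -55 0 0 0 0.26 8" --pt "135 -78 0 0 0 0.35 8" --pt "175 -101 0 0 0 0.44 8" --pt "215 -124 0 0 0 0.53 8" --pt "255 -147 0 0 0 0.62 8" --pt "295 -170 0 0 0 0.7 8"

```text
clock: 20.2
tcp_pos: [0.5202, 0.0776, 0.355]
orientation: [-2.999, -0.935, -0.0]
contact_force: [1.4, -0.7, -4.1]
grip_width: 0.011
gripper_force: 69.9
```

```bash
python3 - <<'E'
from h import *
print(pose()[0],to((*cab(-.164,.039),.355),down(8.9)))
E
```

```text
[0.52024969 0.07762518 0.35500785] (array([  67.7, -197. ,    0. ]), array([-0.   , -0.   ,  0.449]))
```

step_arm --pt "12 -35 0 0 0 0.08 8" --pt "26 -75 0 0 0 0.17 8" --pt "40 -115 0 0 0 0.26 8" --pt "54 -155 0 0 0 0.35 8" --pt "65 -185 0 0 0 0.42 8" --pt "68 -198 0 0 0 0.449 8" --pt "68 -198 50 0 0 0.449 8" --pt "68 -198 90 0 0 0.449 8"

```text
clock: 21.0
tcp_pos: [0.4636, 0.2784, 0.264]
orientation: [-3.131, -0.252, -0.002]
contact_force: [0.9, -0.2, -3.6]
grip_width: 0.0109
gripper_force: 69.8
```

step_arm --pt "0 0 20 0 0 0 8" --pt "0 0 35 0 0 0 8" --pt "0 0 35 0 0 0 8" --pt "0 0 35 0 0 0 8"

```text
clock: 21.4
tcp_pos: [0.4641, 0.2777, 0.2301]
orientation: [-3.131, -0.249, -0.001]
contact_force: [0.3, 0.0, -3.0]
grip_width: 0.011
gripper_force: 69.9
```

```bash
python3 chk.py .039
```

```text
tcp [0.46427158 0.27781646 0.23052728] [[0.987, 0.158, 0.002], [0.158, -0.987, 0.002], [0.002, -0.001, -1.0]]
0.12 43 y' [0.0346 0.0464] x' [-0.124  -0.1235]
0.15 118 y' [0.0348 0.0462] x' [-0.124  -0.1235]
0.18 167 y' [0.0345 0.046 ] x' [-0.124  -0.1234]
0.21 274 y' [0.0344 0.0458] x' [-0.124  -0.1233]
slot -0.0205 -0.03067149391073208 -0.009348704353095393 4204
slot 0.039 0.028990832247038172 0.050940598379417334 3717
slot 0.099 0.09855820529933346 0.09914486604617517 2698
(array([-0.5, -0.3, 96.5]), array([-0.001, -0.002,  0.003])) [-0.13819686  0.32082675 -0.6274168   1.84582405  0.21630512  1.04093443
 -2.26314477]
```

step_arm --pt "0 0 20 0 0 0 8" --pt "0 0 40 0 0 0 8" --pt "0 0 60 0 0 0 8" --pt "0 0 78 0 0 0 8" --pt "0 0 88 0 0 0 8" --pt "0 0 94 0 0 0 8" --pt "0 0 96 0 0 0 8" --pt "0 0 96 0 0 0 8"

```text
clock: 22.25
tcp_pos: [0.4652, 0.2778, 0.1355]
orientation: [-3.131, -0.248, -0.006]
contact_force: [-0.8, -1.9, 5.8]
grip_width: 0.0112
gripper_force: 71.4
```

step_arm --pt "0 0 1 0 0 0 8" --pt "0 0 1 0 0 0 20" --pt "0 0 0 0 0 0 26" --pt "0 0 0 0 0 0 28" --pt "0 0 -20 0 0 0 28" --pt "0 0 -60 0 0 0 28" --pt "0 0 -105 0 0 0 28" --pt "0 0 -150 0 0 0 28"

```text
clock: 23.05
tcp_pos: [0.463, 0.2769, 0.2846]
orientation: [-3.131, -0.25, 0.001]
contact_force: [0.4, 0.9, 0.4]
grip_width: 0.0281
gripper_force: 0.0
```

```bash
cat > st.py <<'E'
from h import *
g,W=grab("wrist")
x=(W[...,0]-CC[0])*np.cos(CA)+(W[...,1]-CC[1])*np.sin(CA); y=-(W[...,0]-CC[0])*np.sin(CA)+(W[...,1]-CC[1])*np.cos(CA); z=W[...,2]
for s in(-.0205,.039,.099):
    k=(z>.15)&(z<.19)&(abs(y-s)<.025)&(x>-.21)&(x<-.1)
    if k.sum()>20: print(s,k.sum(),np.percentile(z[k],[50,98]),np.percentile(y[k],[2,98]),np.percentile(x[k],[2,98]))
g,W=grab("top"); P=rk(W)
for y0 in(-.1,0,.1):
    q=P[(abs(P[...,1]-y0)<.03)&(abs(P[...,0])<.08)&(P[...,2]>.1)&(P[...,2]<.19)]; print(y0,len(q),q.mean(0).round(4) if len(q) else "", q.max(0).round(3))
print(r.get_obs()["tcp_pos"])
E
python3 st.py; python3 - <<'E'
from h import *
print(to(*grasp_pose((.0480,.101,.179),up=.15)))
E
```

```text
0.039 1130 [0.1714825  0.17286936] [0.03419862 0.04554275] [-0.20048387 -0.12218928]
0.099 1502 [0.17114623 0.17282054] [0.09491409 0.10689224] [-0.19665914 -0.11858872]
-0.1 252 [ 0.0368 -0.0998  0.1171] [ 0.061 -0.07   0.133]
0 229 [0.0383 0.     0.1182] [0.061 0.03  0.131]
0.1 345 [0.0302 0.1    0.1439] [0.054 0.13  0.183]
[0.46591954 0.27965767 0.28962408]
(array([139.3, 474.4,   5.2]), array([ 0.219, -0.153, -1.145]))
```

Two are stowed, both resting at floor height. Now the third.

step_arm --pt "10 35 -30 0 0 -0.1 36" --pt "22 75 -55 0 0 -0.22 36" --pt "36 122 -60 0 0 -0.34 36" --pt "50 169 -60 0 0 -0.46 36" --pt "64 216 -60 0 0 -0.58 36" --pt "78 263 -60 0 0 -0.7 36" --pt "92 310 -60 0 0 -0.82 36" --pt "106 357 -60 0 0 -0.94 36"

```text
clock: 23.95
tcp_pos: [0.6251, -0.0608, 0.3426]
orientation: [2.675, 1.647, -0.0]
contact_force: [-0.2, 0.5, 0.8]
grip_width: 0.0361
gripper_force: 0.0
```

```bash
python3 - <<'E'
from h import *
print(to(*grasp_pose((.0480,.101,.179),up=.11)))
E
```

```text
(array([-72.4,  85.9,  97.6]), array([ 0.243, -0.025, -0.207]))
```

step_arm --pt "-20 24 15 0.06 0 -0.06 36" --pt "-45 53 35 0.12 0 -0.12 36" --pt "-65 76 60 0.18 -0.01 -0.18 36" --pt "-72 86 85 0.243 -0.025 -0.207 36" --pt "-72 86 98 0.243 -0.025 -0.207 36" --pt "-72 86 98 0.243 -0.025 -0.207 36" --pt "-72 86 98 0.243 -0.025 -0.207 36"

```text
clock: 24.65
tcp_pos: [0.6684, -0.1604, 0.246]
orientation: [-2.333, -1.789, 0.217]
contact_force: [-0.3, 0.7, 1.3]
grip_width: 0.0363
gripper_force: 0.0
```

```bash
python3 - <<'E'
from h import *
g,W=grab("wrist","w8.png",s=1.4)
P=rk(W)
m=(P[...,2]>.174)&(P[...,2]<.19)&(abs(P[...,0]-.045)<.03)
q=P[m&(abs(P[...,1]-.1)<.045)]
if len(q): print(len(q),q.min(0).round(4),q.max(0).round(4))
print(to(*grasp_pose((.0480,.101,.179),depth=.04)))
E
```

```text
1448 [0.0419 0.0599 0.1741] [0.0545 0.1409 0.1814]
(array([ -3.6,   1.5, 109.6]), array([ 0.003, -0.002, -0.003]))
```

step_arm --pt "-3 1 40 0 0 0 36" --pt "-4 2 75 0 0 0 36" --pt "-4 2 98 0 0 0 36" --pt "-4 2 110 0 0 0 36" --pt "-4 2 110 0 0 0 36"

```text
clock: 25.2
tcp_pos: [0.643, -0.159, 0.1381]
orientation: [-2.334, -1.788, 0.219]
contact_force: [0.7, -0.0, 0.2]
grip_width: 0.0363
gripper_force: 0.0
```

step_arm --pt "0 0 0 0 0 0 8" --pt "0 0 0 0 0 0 8" --pt "0 0 0 0 0 0 8" --pt "0 0 0 0 0 0 8" --pt "0 0 -4 0 0 0 8" --pt "0 0 -14 0 0 0 8" --pt "0 0 -28 0 0 0 8" --pt "0 0 -42 0 0 0 8"

```text
clock: 26.0
tcp_pos: [0.6538, -0.1623, 0.1796]
orientation: [-2.334, -1.787, 0.218]
contact_force: [0.4, -1.0, -4.2]
grip_width: 0.0112
gripper_force: 68.3
```

step_arm --pt "0 0 -14 0 0 0 8" --pt "0 0 -30 0 0 0 8" --pt "0 0 -46 0 0 0 8" --pt "0 0 -64 0 0 0 8" --pt "0 0 -82 0 0 0 8" --pt "0 0 -110 0 0 0 8" --pt "0 0 -140 0 0 0 8" --pt "0 0 -165 0 0 0 8"

```text
clock: 26.8
tcp_pos: [0.6922, -0.1725, 0.3413]
orientation: [-2.335, -1.788, 0.217]
contact_force: [-0.5, -0.7, -3.8]
grip_width: 0.0112
gripper_force: 68.5
```

step_arm --pt "0 -15 0 -0.08 0 0 8" --pt "0 -30 0 -0.16 0 0 8" --pt "0 -45 0 -0.244 0 0 8" --pt "0 -50 0 -0.244 0 0 8"

```text
clock: 27.2
tcp_pos: [0.6421, -0.1584, 0.3527]
orientation: [2.491, 1.911, -0.0]
contact_force: [-0.1, 0.1, -2.0]
grip_width: 0.0112
gripper_force: 69.9
```

```bash
python3 - <<'E'
from h import *
print(pose()[0],to((*cab(-.164,-.0195),.355),down(8.9)))
E
```

```text
[ 0.64205539 -0.15839366  0.35266683] (array([ 322. , -261.5,   -3. ]), array([0.002, 0.   , 1.153]))
```

step_arm --pt "15 -25 0 0 0 0.09 8" --pt "40 -55 0 0 0 0.19 8" --pt "68 -85 0 0 0 0.3 8" --pt "100 -112 0 0 0 0.41 8" --pt "135 -138 0 0 0 0.52 8" --pt "168 -162 0 0 0 0.63 8" --pt "200 -185 0 0 0 0.74 8" --pt "235 -208 0 0 0 0.85 8"

```text
clock: 28.0
tcp_pos: [0.505, 0.1226, 0.3518]
orientation: [-3.062, -0.704, -0.0]
contact_force: [0.3, 0.5, -3.3]
grip_width: 0.0114
gripper_force: 70.1
```

```bash
python3 - <<'E'
from h import *
print(pose()[0],to((*cab(-.164,-.0195),.355),down(8.9)))
E
```

```text
[0.50498716 0.12260666 0.35179905] (array([  13.9, -101.9,   -3.2]), array([-0.   , -0.   ,  0.297]))
```

step_arm --pt "3 -30 0 0 0 0.1 8" --pt "7 -65 0 0 0 0.2 8" --pt "13 -95 0 0 0 0.297 8" --pt "14 -103 20 0 0 0.297 8" --pt "14 -103 60 0 0 0.297 8" --pt "14 -103 100 0 0 0.297 8" --pt "14 -103 122 0 0 0.297 8" --pt "14 -103 122 0 0 0.297 8"

```text
clock: 28.8
tcp_pos: [0.4711, 0.219, 0.2262]
orientation: [3.13, 0.251, -0.01]
contact_force: [-0.2, -0.4, -3.4]
grip_width: 0.0117
gripper_force: 69.9
```

step_arm --pt "0 0 0 0 0 0 8" --pt "0 0 0 0 0 0 8"

```text
clock: 29.0
tcp_pos: [0.4739, 0.2209, 0.2308]
orientation: [-3.13, -0.251, -0.005]
contact_force: [-0.4, 0.7, -3.4]
grip_width: 0.0113
gripper_force: 69.9
```

```bash
python3 chk.py -.0205
```

```text
tcp [0.47382899 0.22074642 0.23075719] [[0.987, 0.159, 0.003], [0.159, -0.987, 0.002], [0.003, -0.001, -1.0]]
0.12 42 y' [-0.023  -0.0119] x' [-0.123  -0.1225]
0.15 110 y' [-0.0231 -0.0115] x' [-0.1229 -0.1224]
0.18 172 y' [-0.023  -0.0115] x' [-0.1229 -0.1223]
0.21 268 y' [-0.0232 -0.0118] x' [-0.1229 -0.1223]
slot -0.0205 -0.031064983666025885 -0.009121959104774667 3663
slot 0.039 0.038927345162645656 0.03926927078275987 2826
slot 0.099 0.09893024160485761 0.0991020083090711 2882
(array([-1.2,  1.4, 96.8]), array([-0.001, -0.003,  0.004])) [ 0.00321459  0.29408468 -0.66449519  1.88479038  0.21060263  1.0290756
 -2.16033393]
```

step_arm --pt "0 3 0 0 0 0 8" --pt "0 3 15 0 0 0 8" --pt "0 3 40 0 0 0 8" --pt "0 3 65 0 0 0 8" --pt "0 3 85 0 0 0 8" --pt "0 3 92 0 0 0 8" --pt "0 3 95 0 0 0 8" --pt "0 3 95 0 0 0 8"

```text
clock: 29.85
tcp_pos: [0.4733, 0.2171, 0.1338]
orientation: [-3.131, -0.251, -0.0]
contact_force: [0.5, -0.3, -4.7]
grip_width: 0.0113
gripper_force: 69.9
```

step_arm --pt "0 0 2 0 0 0 8" --pt "0 0 2 0 0 0 8"

```text
clock: 30.05
tcp_pos: [0.4735, 0.2171, 0.1323]
orientation: [-3.131, -0.25, -0.002]
contact_force: [-0.4, -0.0, -3.9]
grip_width: 0.011
gripper_force: 69.9
```

step_arm --pt "0 0 2 0 0 0 8" --pt "0 0 3 0 0 0 8" --pt "0 0 4 0 0 0 8" --pt "0 0 4 0 0 0 8"

```text
clock: 30.45
tcp_pos: [0.4765, 0.2182, 0.132]
orientation: [-3.13, -0.25, -0.012]
contact_force: [-1.7, -3.0, 22.9]
grip_width: 0.0115
gripper_force: 74.2
```

Floor contact. I release and look at the block.

step_arm --pt "0 0 -3 0 0 0 8" --pt "0 0 -3 0 0 0 20" --pt "0 0 -3 0 0 0 26" --pt "0 0 -3 0 0 0 28" --pt "0 0 -25 0 0 0 28" --pt "0 0 -65 0 0 0 28" --pt "0 0 -110 0 0 0 28" --pt "0 0 -155 0 0 0 28"

```text
clock: 31.25
tcp_pos: [0.4725, 0.2168, 0.2839]
orientation: [-3.131, -0.251, 0.002]
contact_force: [1.5, 1.2, 0.1]
grip_width: 0.0282
gripper_force: 0.0
```

```bash
python3 st.py; python3 - <<'E'
from h import *
g,W=grab("top"); X,Y,z=[W[...,i] for i in range(3)]
m=(abs(z-.045)<.012)&(np.hypot(X-.43,Y+.07)<.15)
n,l,st,c=cv2.connectedComponentsWithStats(m.astype(np.uint8))
for i in range(1,n):
    if st[i,4]>100: print(st[i],cv2.minAreaRect((W[l==i][:,:2]*1000).astype(np.float32)))
E
```

```text
-0.0205 1129 [0.17144608 0.17288861] [-0.02704335 -0.01543916] [-0.2012185  -0.12288781]
0.039 1506 [0.1712164  0.17273271] [0.03392259 0.04586628] [-0.1971192  -0.11915678]
0.099 1943 [0.1707033 0.1726397] [0.09463583 0.10675367] [-0.19346426 -0.11564201]
-0.1 248 [ 0.0372 -0.1002  0.1173] [ 0.061 -0.07   0.133]
0 232 [0.0379 0.0005 0.1191] [0.062 0.03  0.135]
0.1 247 [0.0371 0.1    0.1172] [0.062 0.13  0.131]
[0.475734   0.21924068 0.28869014]
[297 206  26  29 371] ((430.32403564453125, -71.06300354003906), (44.748477935791016, 95.21878051757812), 53.045894622802734)
```

All three talls are stowed and the six shorts are still leaning. Next is the block.

```bash
python3 - <<'E'
from h import *
print(to((.4303,-.0711,.16),down(-37)))
E
```

```text
(array([-90.4, 278.6, 124.6]), array([-0.004, -0.005,  0.805]))
```

step_arm --pt "-10 30 0 0 0 0.1 50" --pt "-25 75 0 0 0 0.2 60" --pt "-40 122 0 0 0 0.3 66" --pt "-55 168 10 0 0 0.4 66" --pt "-70 214 30 0 0 0.5 66" --pt "-82 253 60 0 0 0.6 66" --pt "-90 278 95 0 0 0.7 66" --pt "-90 279 125 0 0 0.805 66"

```text
clock: 32.2
tcp_pos: [0.4259, -0.0771, 0.1547]
orientation: [2.972, -1.011, -0.005]
contact_force: [-0.4, 0.2, -0.2]
grip_width: 0.0661
gripper_force: 0.0
```

step_arm --pt "0 0 0 0 0 0 66" --pt "0 0 0 0 0 0 66"

```text
clock: 32.4
tcp_pos: [0.4281, -0.0721, 0.1572]
orientation: [-2.981, 0.99, 0.004]
contact_force: [0.7, 1.1, 0.4]
grip_width: 0.0659
gripper_force: 0.0
```

```bash
python3 - <<'E'
from h import *
g,W=grab("wrist"); X,Y,z=[W[...,i] for i in range(3)]
m=(abs(z-.045)<.006)&(np.hypot(X-.43,Y+.07)<.09)
print(m.sum(),cv2.minAreaRect((W[m][:,:2]*1000).astype(np.float32)))
t,Q=pose();print(t,Q.as_matrix().round(3)[:,0],r.get_obs()["joints"],to((.4303,-.0711,.019),down(-37)))
g,W=grab("top"); X,Y,z=[W[...,i] for i in range(3)]
m=(abs(z-.045)<.012)&(np.hypot(X-.43,Y+.07)<.09); print(m.sum(),W[m].mean(0))
E
```

```text
4771 ((432.68951416015625, -70.80554962158203), (45.07015609741211, 94.22820281982422), 53.63608169555664)
[ 0.42917146 -0.07195946  0.15817893] [ 0.801 -0.598 -0.   ] [ 0.37679558  0.20551598 -0.39216937  2.15609001  0.10809079  0.79769917
 -2.2954846 ] (array([  0.4,  -1.2, 139.2]), array([-0.001,  0.   ,  0.005]))
55 [ 0.40624158 -0.04104429  0.04472252]
```

step_arm --pt "2 -2 30 0 0 0 66" --pt "2 -2 65 0 0 0 66" --pt "2 -2 100 0 0 0 66" --pt "2 -2 128 0 0 0 66" --pt "2 -2 138 0 0 0 66" --pt "2 -2 138 0 0 0 66"

```text
clock: 33.1
tcp_pos: [0.4318, -0.0719, 0.0196]
orientation: [-2.98, 0.993, 0.001]
contact_force: [0.1, -0.0, 0.1]
grip_width: 0.0661
gripper_force: 0.0
```

step_arm --pt "0 0 0 0 0 0 38" --pt "0 0 0 0 0 0 38" --pt "0 0 0 0 0 0 38" --pt "0 0 0 0 0 0 38" --pt "0 0 0 0 0 0 38" --grip_force 50

```text
clock: 33.6
tcp_pos: [0.4329, -0.0724, 0.0213]
orientation: [-2.979, 0.995, -0.005]
contact_force: [-0.8, 0.4, 6.6]
grip_width: 0.0439
gripper_force: 52.0
```

step_arm --pt "0 0 -15 0 0 0 38" --pt "0 0 -45 0 0 0 38" --pt "0 0 -90 0 0 0 38" --pt "0 0 -135 0 0 0 38" --pt "0 0 -180 0 0 0 38" --pt "0 0 -220 0 0 0 38" --pt "0 0 -230 0 0 0 38"

```text
clock: 34.3
tcp_pos: [0.4336, -0.0725, 0.2548]
orientation: [-2.978, 0.996, -0.014]
contact_force: [1.0, 0.5, -2.5]
grip_width: 0.0443
gripper_force: 52.4
```

```bash
python3 - <<'E'
from h import *
print(pose()[0],r.get_obs()["grip_width"],to((*cab(-.162,-.101),.25),down(8.9)))
E
```

```text
[ 0.43355593 -0.07251884  0.25477096] 0.04426724141083101 (array([ -84.8, -202.4,    4.9]), array([-0.001, -0.009, -0.801]))
```

step_arm --pt "-10 -25 0 0 0 -0.1 38" --pt "-24 -60 0 0 0 -0.22 38" --pt "-38 -95 0 0 0 -0.34 38" --pt "-52 -128 0 0 0 -0.46 38" --pt "-66 -158 0 0 0 -0.58 38" --pt "-78 -185 0 0 0 -0.7 38" --pt "-85 -203 0 0 -0.008 -0.8 38" --pt "-85 -203 0 0 -0.008 -0.8 38"

```text
clock: 35.1
tcp_pos: [0.4851, 0.1439, 0.2491]
orientation: [-3.127, -0.253, 0.013]
contact_force: [0.0, 0.0, -2.0]
grip_width: 0.0439
gripper_force: 52.2
```

step_arm --pt "0 0 15 0 0 0 38" --pt "0 0 30 0 0 0 38" --pt "0 0 30 0 0 0 38" --pt "0 0 30 0 0 0 38"

```text
clock: 35.5
tcp_pos: [0.4849, 0.1401, 0.2194]
orientation: [-3.13, -0.241, 0.013]
contact_force: [1.2, -0.1, -2.8]
grip_width: 0.0445
gripper_force: 52.1
```

```bash
python3 - <<'E'
from h import *
g,W=grab("wrist","w9.png",s=1.4)
x=(W[...,0]-CC[0])*np.cos(CA)+(W[...,1]-CC[1])*np.sin(CA); y=-(W[...,0]-CC[0])*np.sin(CA)+(W[...,1]-CC[1])*np.cos(CA); z=W[...,2]
t,Q=pose();print(t,Q.as_matrix().round(3).tolist())
k=(abs(y+.1)<.05)&(x<-.09)&(x>-.2)&(z>.14)&(z<t[2]+.03); print("blk",k.sum(),np.percentile(x[k],[2,98]),np.percentile(y[k],[2,98]),np.percentile(z[k],[2,98]))
k=(abs(z-.098)<.007)&(x<-.11)&(x>-.18)
print("rims",np.max(y[k&(y<-.1)&(y>-.16)]),np.min(y[k&(y>-.1)]))
k=(abs(z-.096)<.008)&(y>-.05)&(y<-.035)&(x<-.08);print("x'",np.percentile(x[k],[1,99]))
print(to((*cab(-.164,-.101),.101),down(8.9)))
E
```

```text
[0.48534373 0.14046875 0.2199807 ] [[0.988, 0.153, -0.007], [0.153, -0.988, 0.002], [-0.007, -0.003, -1.0]]
blk 17270 [-0.1973542  -0.11740011] [-0.12607595 -0.07271949] [0.21229407 0.24644011]
rims -0.1396405583444075 -0.06035214625848235
x' [-0.21607846 -0.09085704]
(array([  1.,   1., 119.]), array([-0.003,  0.007, -0.002]))
```

View pics/w9.png

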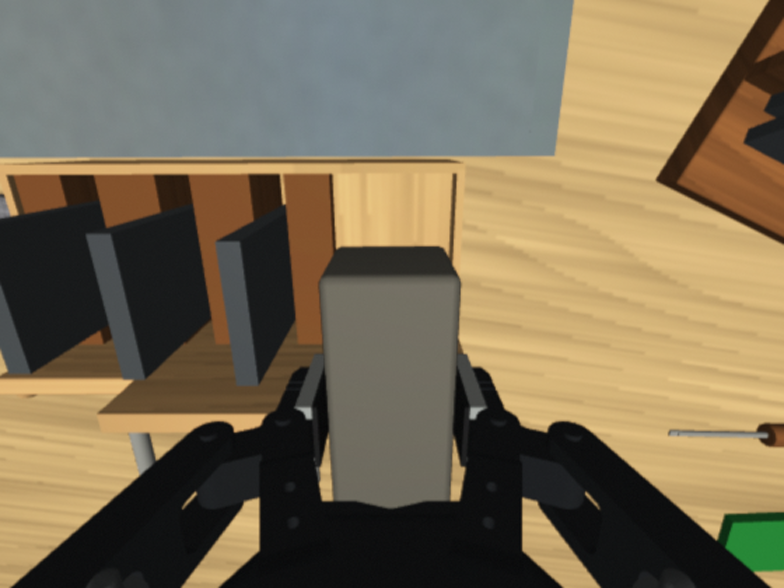

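w9: block at (390,380) over the tray at (395,200), with all three panels upright at (55,290), (140,290) and (255,300). The drawer has slid in about 9 mm, so I shift +7 in x.

step_arm --pt "7 0 10 0 0.007 0 38" --pt "7 0 40 0 0.007 0 38" --pt "7 0 70 0 0.007 0 38" --pt "7 0 95 0 0.007 0 38" --pt "7 0 110 0 0.007 0 38" --pt "7 0 116 0 0.007 0 38" --pt "7 0 118 0 0.007 0 38" --pt "7 0 118 0 0.007 0 38"

```text
clock: 36.35
tcp_pos: [0.4921, 0.1426, 0.1023]
orientation: [-3.128, -0.242, -0.002]
contact_force: [-0.1, -0.1, -3.0]
grip_width: 0.0443
gripper_force: 52.3
```

step_arm --pt "0 0 1 0 0 0 38" --pt "0 0 2 0 0 0 38" --pt "0 0 2 0 0 0 38"

```text
clock: 36.65
tcp_pos: [0.4926, 0.1427, 0.1013]
orientation: [-3.129, -0.242, -0.004]
contact_force: [-1.7, -0.2, 5.7]
grip_width: 0.0445
gripper_force: 53.3
```

Contact with the tray floor. I release and rise.

step_arm --pt "0 0 0 0 0 0 48" --pt "0 0 0 0 0 0 52" --pt "0 0 0 0 0 0 52" --pt "0 0 -20 0 0 0 52" --pt "0 0 -55 0 0 0 52" --pt "0 0 -100 0 0 0 52" --pt "0 0 -150 0 0 0 52" --pt "0 0 -190 0 0 0 40"

```text
clock: 37.45
tcp_pos: [0.4917, 0.142, 0.2924]
orientation: [-3.128, -0.243, -0.002]
contact_force: [0.8, 0.2, -0.7]
grip_width: 0.0406
gripper_force: 0.0
```

```bash
python3 - <<'E'
from h import *
g,W=grab("wrist")
x=(W[...,0]-CC[0])*np.cos(CA)+(W[...,1]-CC[1])*np.sin(CA); y=-(W[...,0]-CC[0])*np.sin(CA)+(W[...,1]-CC[1])*np.cos(CA); z=W[...,2]
k=(abs(y+.1)<.045)&(x<-.09)&(x>-.21)&(z>.11)&(z<.14); print("blk",k.sum(),np.percentile(x[k],[2,98]),np.percentile(y[k],[2,98]),np.percentile(z[k],[2,50,98]))
g,W=grab("top")
x=(W[...,0]-CC[0])*np.cos(CA)+(W[...,1]-CC[1])*np.sin(CA); y=-(W[...,0]-CC[0])*np.sin(CA)+(W[...,1]-CC[1])*np.cos(CA); z=W[...,2]
k=(abs(z-.167)<.012)&(x<-.22)&(abs(y)<.06)&(x>-.33); print("bar",k.sum(),np.percentile(x[k],[2,50,98]),np.median(y[k]))
print(r.get_obs()["joints"],r.get_obs()["tcp_pos"])
for xb in(-.27,):
  p=cab(xb,0.0); print(p,to((*p,.30),down(98.9)))
E
```

```text
blk 3402 [-0.20116835 -0.1101058 ] [-0.1194027 -0.0765514] [0.12313462 0.12640312 0.12792325]
bar 227 [-0.27962374 -0.26499343 -0.22052786] 0.01846408776924484
[ 0.18201311  0.20754135 -0.66824457  1.82606148  0.13985082  1.14398421
 -1.94858988] [0.49437119 0.14324367 0.2955452 ]
[0.36525084 0.2232282 ] (array([-115.2,  -98.9,   -5.2]), array([ 0.005, -0.012, -1.571]))
```

step_arm --pt "-10 -10 0 0 0 -0.14 36" --pt "-20 -20 0 0 0 -0.28 36" --pt "-32 -30 0 0 0 -0.42 36" --pt "-44 -40 0 0 0 -0.56 36" --pt "-56 -50 0 0 0 -0.7 36" --pt "-68 -60 0 0 0 -0.84 36" --pt "-80 -70 0 0 0 -0.98 36" --pt "-92 -80 0 0 0 -1.12 36"

```text
clock: 38.35
tcp_pos: [0.3874, 0.2066, 0.2892]
orientation: [-2.517, -1.875, -0.001]
contact_force: [-0.2, 0.9, -0.4]
grip_width: 0.036
gripper_force: 0.0
```

```bash
python3 - <<'E'
from h import *
print(to((*cab(-.274,.0),.30),down(98.9)),to((*cab(-.23,-.06),.35),down(98.9)))
E
```

```text
(array([  7.9, -29.6, -10.7]), array([-0.002, -0.003, -0.445])) (array([-27.1,  35.8, -60.9]), array([-0.002, -0.003, -0.445]))
```

Look from a raised spot to place the bar exactly.

step_arm --pt "-7 9 -15 0 0 -0.12 36" --pt "-15 18 -30 0 0 -0.24 36" --pt "-22 27 -45 0 0 -0.36 36" --pt "-27 36 -60 0 0 -0.445 36" --pt "-27 36 -60 0 0 -0.445 36"

```text
clock: 38.85
tcp_pos: [0.4163, 0.1692, 0.3507]
orientation: [-2.051, -2.378, -0.007]
contact_force: [0.6, 0.7, 0.1]
grip_width: 0.0358
gripper_force: 0.0
```

```bash
python3 - <<'E'
from h import *
g,W=grab("wrist","w10.png",s=1.4)
x=(W[...,0]-CC[0])*np.cos(CA)+(W[...,1]-CC[1])*np.sin(CA); y=-(W[...,0]-CC[0])*np.sin(CA)+(W[...,1]-CC[1])*np.cos(CA); z=W[...,2]
k=(abs(z-.167)<.008)&(x<-.245)&(abs(y)<.03)&(x>-.33); xb=x[k].mean(); print("bar",k.sum(),xb,np.percentile(x[k],[2,98]))
for s in(-.0205,.039,.099):
    k=(z>.15)&(z<.19)&(abs(y-s)<.025)&(x>-.21)&(x<-.1)
    if k.sum()>20: print(s,k.sum(),np.percentile(z[k],[50,98]),np.percentile(y[k],[2,98]))
print(pose()[0],to((*cab(xb,0),.146),down(98.9)))
E
```

```text
bar 513 -0.2729840307865356 [-0.27811049 -0.26856299]
-0.0205 962 [0.17136986 0.17288318] [-0.02727099 -0.01549466]
0.039 1035 [0.17136665 0.17298203] [0.03345603 0.04538178]
0.099 1612 [0.17110021 0.17297672] [0.09425431 0.10622546]
[0.41521702 0.16973646 0.34959339] (array([ 59.4, -44.8, 203.8]), array([ 0.001, -0.004, -0.01 ]))
```

View pics/w10.png

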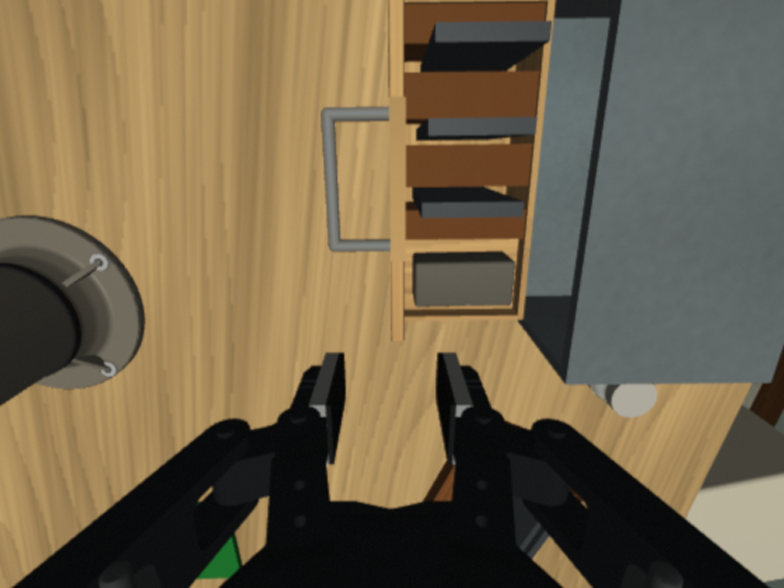

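w10: the three panels stand in the slots at (490,30), (475,125) and (470,208), the block is in the tray at (463,280), and the bar is at (330,180).

step_arm --pt "30 -22 20 0 0 0 36" --pt "58 -44 50 0 0 -0.01 36" --pt "59 -45 95 0 0 -0.01 36" --pt "59 -45 140 0 0 -0.01 36" --pt "59 -45 180 0 0 -0.01 36" --pt "59 -45 203 0 0 -0.01 36" --pt "59 -45 203 0 0 -0.01 36"

```text
clock: 39.6
tcp_pos: [0.3579, 0.2211, 0.1434]
orientation: [-2.033, -2.386, 0.008]
contact_force: [-0.6, -0.5, 0.6]
grip_width: 0.0357
gripper_force: 0.0
```

step_arm --pt "0 0 0 0 0 0 5" --pt "0 0 0 0 0 0 5" --pt "0 0 0 0 0 0 5" --pt "0 0 0 0 0 0 5" --pt "0 0 0 0 0 0 5" --grip_force 30

```text
clock: 40.1
tcp_pos: [0.3619, 0.2231, 0.148]
orientation: [-2.037, -2.389, -0.006]
contact_force: [-2.5, 1.0, 7.5]
grip_width: 0.0089
gripper_force: 30.1
```

step_arm --pt "0 5 0 0 0 0 5" --pt "0 13 0 0 0 0 5" --pt "0 23 0 0 0 0 5" --pt "0 33 0 0 0 0 5" --pt "0 43 0 0 0 0 5" --pt "0 53 0 0 0 0 5" --pt "0 62 0 0 0 0 5" --pt "0 70 0 0 0 0 5"

```text
clock: 40.9
tcp_pos: [0.4312, 0.2341, 0.148]
orientation: [-2.037, -2.389, -0.005]
contact_force: [-3.0, 0.2, 7.6]
grip_width: 0.0086
gripper_force: 30.2
```

```bash
python3 - <<'E'
from h import *
t,Q=pose(); d=t[:2]-CC; print(t,"x'",d@[np.cos(CA),np.sin(CA)],"y'",d@[-np.sin(CA),np.cos(CA)],to((*cab(-.1445,0),t[2]),down(98.9)))
E
```

```text
[0.4312316  0.23406173 0.14803319] x' -0.20313759733815218 y' 0.0004951833961906605 (array([-0.7, 58.6,  0.1]), array([ 0.001, -0.004,  0.003]))
```

step_arm --pt "0 8 0 0 0 0 5" --pt "0 18 0 0 0 0 5" --pt "0 28 0 0 0 0 5" --pt "0 38 0 0 0 0 5" --pt "0 48 0 0 0 0 5" --pt "0 55 0 0 0 0 5" --pt "0 60 0 0 0 0 5" --pt "0 63 0 0 0 0 5"

```text
clock: 41.7
tcp_pos: [0.4899, 0.2433, 0.148]
orientation: [-2.035, -2.387, 0.005]
contact_force: [-20.8, -4.2, 23.8]
grip_width: 0.0089
gripper_force: 32.1
```

step_arm --pt "0 1 0 0 0 0 5" --pt "0 1 0 0 0 0 5" --pt "0 1 0 0 0 0 5"

```text
clock: 42.0
tcp_pos: [0.4898, 0.2433, 0.148]
orientation: [-2.034, -2.389, 0.007]
contact_force: [-16.1, -4.3, 19.3]
grip_width: 0.0086
gripper_force: 31.5
```

```bash
python3 - <<'E'
from h import *
t,Q=pose(); d=t[:2]-CC; print(t,"x'",d@[np.cos(CA),np.sin(CA)],r.get_obs()["contact_force"])
E
```

```text
[0.48981722 0.24331455 0.14796498] x' -0.14382584211733102 [-16.0591479   -4.32542643  19.32460197]
```

Hit the closed stop. I release and rise clear.

step_arm --pt "0 -3 0 0 0 0 5" --pt "0 -3 0 0 0 0 20" --pt "0 -3 0 0 0 0 34" --pt "0 -3 0 0 0 0 36" --pt "0 -3 -30 0 0 0 36" --pt "0 -3 -75 0 0 0 36" --pt "-30 -20 -125 0 0 0 36" --pt "-60 -40 -170 0 0 0 36"

```text
clock: 42.8
tcp_pos: [0.4686, 0.1879, 0.3039]
orientation: [-2.034, -2.39, -0.005]
contact_force: [0.8, -1.2, 0.8]
grip_width: 0.0361
gripper_force: 0.0
```

step_arm --pt "-30 0 -20 0 0 0 36" --pt "-60 0 -30 0 0 0 36" --pt "-60 0 -30 0 0 0 36" --pt "-60 0 -30 0 0 0 36"

```text
clock: 43.2
tcp_pos: [0.4783, 0.1277, 0.3322]
orientation: [-2.039, -2.387, -0.004]
contact_force: [-0.0, 1.0, -0.1]
grip_width: 0.0362
gripper_force: 0.0
```

```bash
python3 - <<'E'
from h import *
g,W=grab("wrist","w11.png",s=1.4)
x=(W[...,0]-CC[0])*np.cos(CA)+(W[...,1]-CC[1])*np.sin(CA); y=-(W[...,0]-CC[0])*np.sin(CA)+(W[...,1]-CC[1])*np.cos(CA); z=W[...,2]
k=(abs(z-.167)<.008)&(x<-.125)&(abs(y)<.03)&(x>-.2); print("bar",k.sum(),x[k].mean())
k=(z>.19)&(z<.215)&(abs(y)<.1);print("cab face",np.nanmin(x[k]))
g,W=grab("top"); P=rk(W)
for y0 in(-.1,0,.1):
    q=P[(abs(P[...,1]-y0)<.03)&(abs(P[...,0])<.08)&(P[...,2]>.1)&(P[...,2]<.19)]; print(y0,len(q),q.max(0).round(3))
E
```

```text
bar 691 -0.14405368579348826
cab face -0.08454702135493698
-0.1 248 [ 0.062 -0.07   0.131]
0 236 [0.061 0.03  0.132]
0.1 246 [0.061 0.13  0.132]
```

View pics/w11.png

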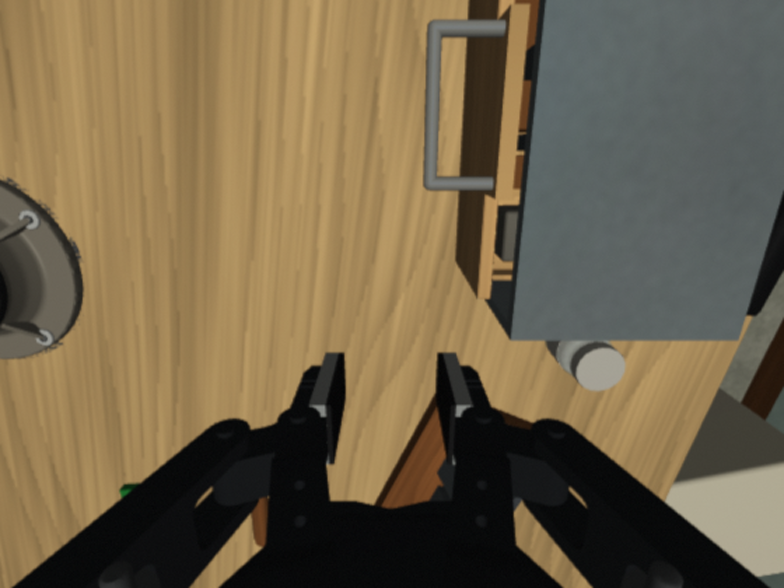

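w11: the drawer is shut, with the bar at (432,110) 59.5 mm ahead of the cabinet face. The block is in place at (510,235).

```bash
python3 -c "
from bench import r
print(r.hand_in())"
```

```text
the job is handed in; nothing more can be done
None
```

The job is handed in, though no verdict came back: my last measurements have three tall panels upright in the slots, the block flat in the tray, the drawer shut and the shorts still leaning in the rack.

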